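# Stack three spacers on a leaning arbor by size

### The job

Thread the three aluminium spacer rings onto the leaning arbor of the grey stand in order of size: the largest first, down against the flange, then the middle one, then the smallest on top, each fully home and flat on the one below. Do not knock over the small red thread-lock bottle that stands nearby.

Things in the scene. Friction and masses are not known exactly. Their poses are not given: they have to be found in the camera images.
- arbor: dark steel pin, 20 mm diameter, 50 mm long (last 6 mm tapered to 10), on a 44 mm round flange of a grey stand fixed to the bench. Leans 30 deg from vertical, roughly towards the robot; place and heading vary. Origin: centre of the flange's upper face, 75 mm above the bench; z up along the pin, y level. Spacers have 2 mm play all round on the pin and slide down by their weight. Fixed
- stand: base plate of the stand, grey, 112 x 96 x 14 mm, fixed; a 32 mm thick neck carries the flange. Origin: on the bench, straight under the arbor's origin; -x is the heading in which the arbor leans. Left of the bench (y above 0.05, x beyond 0.55) a tall grey crate of sleeves stands on another table: swing in clear of it
- arbor_tip (a point): centre of the free end of the arbor pin, 50 mm from the flange face along the arbor's z
- ring_large_mid (a point): middle (half-way up, on the axis) of the largest spacer: a plain aluminium ring, outside diameter 58 mm, bore 24 mm right through, 14 mm thick, both faces alike. It lies flat on the bench at the start (its middle 7 mm up) in any of the three places; z is along its axis. Grip it across the outside.
- ring_medium_mid (a point): middle (half-way up, on the axis) of the middle-sized spacer: a plain aluminium ring, outside diameter 46 mm, bore 24 mm right through, 14 mm thick, both faces alike. It lies flat on the bench at the start (its middle 7 mm up) in any of the three places; z is along its axis. Grip it across the outside.
- ring_small_mid (a point): middle (half-way up, on the axis) of the smallest spacer: a plain aluminium ring, outside diameter 34 mm, bore 24 mm right through, 14 mm thick, both faces alike. It lies flat on the bench at the start (its middle 7 mm up) in any of the three places; z is along its axis. Grip it across the outside.
- thread_lock: small red bottle with a black nozzle, 28 mm diameter, 84 mm tall, loose, standing upright among the things; origin: centre of its underside, z up. A bystander that must stay standing.

How it is judged:
By the outcome, as a careful person would: the job done as asked, in the order asked, and still so for the second after the job is handed in, with the robot touching nothing.
It also fails if it takes over 72 s, if anything falls off the work surface, if the arm or the gripper's body presses on something with over 40 N, if the wrist force passes 120 N, or if a joint passes its speed limit or range.

### The arm

A 7-joint arm with a two-finger parallel gripper is mounted at the origin on a cart in front of the work surface, level with it; the furniture and walls round the work are solid. World frame = base frame: x ahead of the robot, y to its left, z up, the work surface at z = 0. Lengths are in m, angles in rad, forces in N, time in s.
With the tool pointing down it reaches from about 0.4 to 0.875 m from the base axis. Payload 19.3 kg.
Tool frame: the origin (TCP) lies midway between the tips of the shut fingers; the grasp point (between the pads) lies 19 mm behind it; z points along the fingers, y is the line along which they close (so a half turn about z gives the same grasp; the last joint's range is limited). The gripper opens to 85 mm and grips with 20 to 120 N. Pads are 22 mm wide; open, the fingers measure 114 mm over their backs; the gripper's body (76 mm by 85 mm) begins 54 mm behind the grasp point. The pads swing forward as they close: fully open they stand 13 mm farther back than shut.
Start: joints at [-1.245, 0.521, -0.036, 1.599, 0.021, 1.021, -0.113], TCP at [0.241, 0.577, 0.231] pointing down, gripper open.
Joint ranges: [-2.91, 2.91], [-0.3, 2.13], [-1.5, 1.42], [0.17, 2.43], [-1.26, 4.41], [0.16, 1.93], [-2.52, 2.52]. Speed limits (rad/s): [1.89, 1.89, 2.39, 2.39, 3.01, 3.01, 3.01].

### API

Orientations are given as a rotation vector (axis times angle).
In Python, from plant import manip gives the robot as it stands. The module is installed in compiled form; this text tells all that it offers.
- The arm moves only by the tool move_arm, never from a script. Its argument "increments" is a list of rows, each a list of 3 entries, a list of its own where there are three numbers: the turn, a rotation vector about the tool's x, y, z in degrees, then the shift along the tool's x, y, z in m, then the opening, from 0 (shut) to 1 (fully open). In form: [[[rx, ry, rz], [tx, ty, tz], hand], ...]. A call has 1 to 5 rows; each row is the pose to reach, as a shift and turn from the pose commanded when the call began, along the tool's axes at that moment; what a row does not reach only later rows make up. A row lasts 1/12 s, in which the tool goes at most 41.7 mm and 7.16 degrees, less where a joint would pass 70% of its speed; a pose out of reach is approached as far as the arm can. A call with a gripper value outside its range is refused whole. The fingers move at their own pace and stop on an object; the grip force is fixed at half the most. Time passes only in rows, so rows that repeat a pose let the fingers close. It gives the time, the measured TCP pose, the force, the opening and the grip force at its end, in the units of the state.
- manip.observe(): the state, without advancing time (a new reading comes with each control period).
- manip.capture(name): name is "scene" or "top" or "wrist"; returns the picture (400x640x3 uint8, red, green, blue); there is no depth.
- manip.get_calibration(name): a dict with "fx", "fy", "cx", "cy" (pixels), "k1" (the pictures are not rectified: a ray, as slopes to the right and down, at radius r is drawn at 1 + k1 r^2 times it, then the intrinsics apply), "eye" and "attitude" of the camera in the world. Camera axes: x right, y down, z forward; pixel columns grow to the right and rows downward; lengths in m; the calibration is good to about 2 mm. A picture is of the moment at which its call begins: read the wrist's pose just before it. get_calibration takes no time and is no camera call; for the wrist camera it gives the pose at the moment of the call.
- manip.hand_in(): hands the job in; it is judged then, once.
The state is a dict: "t": time; "q": joint angles; "qvel": joint speeds; "effort": joint torques, N m; "eef_pos": TCP position; "tool_rot": TCP orientation; "contact_force": force on the tool from outside, world axes, zero at the start; "ft_torque": the same for the moment, N m; "opening": finger opening in m; "grasp_force": force on a finger pad.
Only numpy, scipy, OpenCV 4.12 (cv2) and the standard library are available. Lean on these libraries where they do the work, as an engineer would, in place of code of your own. Each camera call takes 0.05 s, during which the arm holds its last target. There are 200 camera calls.

## Working session

There is one attempt and no reset: what is moved stays moved. The work goes in short steps, Python scripts to look and compute and a tool call to move; the robot and the scene stay as the last step left them, time stands still between calls to the robot, and variables do not carry over. Pictures are saved under pics/ and viewed, at most 10 in all, crops included, and the job is handed in when it is done.

Besides the shell and the picture viewer there is one more tool, called after "Emit:" as name(argument=value, ...), one argument or row to a line, values as JSON. move_arm: Moves the arm, as the interface text tells. Its arguments: {"type":"object","properties":{"increments":{"type":"array"}},"required":["increments"]}

```bash
mkdir -p pics; ls
python3 - <<'E'
from plant import manip
import cv2,numpy as np
np.set_printoptions(precision=4,suppress=True)
s=manip.observe(); print({k:np.round(v,4) for k,v in s.items()})
for n in("scene","top","wrist"):
    c=manip.get_calibration(n); print(n,c)
    cv2.imwrite(f"pics/{n}0.png",manip.capture(n)[:,:,::-1])
E
```

```text
pics
{'t': np.float64(0.0), 'q': array([-1.2452,  0.522 , -0.0363,  1.6   ,  0.0212,  1.0211, -0.1128]), 'qvel': array([-0.0003,  0.0021, -0.0015, -0.0018,  0.0007,  0.0014, -0.0004]), 'effort': array([ -0.0004, -92.7085,   1.9801, -36.9928,   0.0179,   0.0084,
         0.0001]), 'eef_pos': array([0.2409, 0.5764, 0.2307]), 'tool_rot': array([-0.6177, -3.0801,  0.0018]), 'contact_force': array([-0.1806, -0.0596,  0.9511]), 'ft_torque': array([0.0018, 0.0139, 0.0216]), 'grasp_force': np.float64(0.0), 'opening': np.float64(0.0854)}
scene {'fx': 462.4593101441157, 'fy': 462.4593101441157, 'cx': 326.2564823163043, 'cy': 202.84215888268312, 'k1': -0.018605929490423487, 'eye': array([ 0.0074, -0.6967,  0.5977]), 'attitude': array([-2.0348,  0.8953, -0.4747])}
top {'fx': 518.4122120078491, 'fy': 518.4122120078491, 'cx': 309.19909219156926, 'cy': 204.08160439878654, 'k1': -0.046922550145963485, 'eye': array([ 0.3349, -0.2514,  1.0825]), 'attitude': array([-2.1178,  2.1117, -0.2158])}
wrist {'fx': 341.98232929374484, 'fy': 341.98232929374484, 'cx': 322.7699148265214, 'cy': 196.34853554065845, 'k1': -0.06492460134505007, 'eye': array([0.1704, 0.6049, 0.3746]), 'attitude': array([2.3983, 1.597 , 0.2389])}
```

View pics/scene0.png

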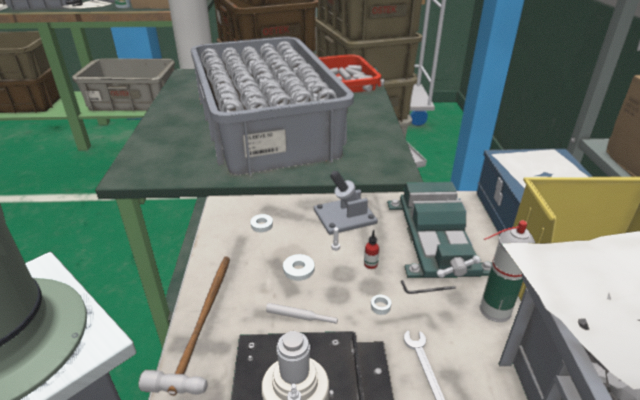

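View pics/top0.png

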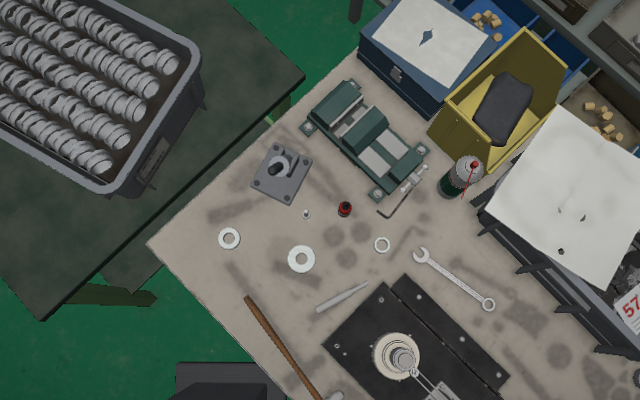

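The scene picture shows the medium ring at (261,222), large at (298,266), small at (381,303), stand with arbor at about (345,205) and bottle at (372,250). In the top picture they are at (229,238), (301,259), (382,245), (281,172) and (344,209).

```bash
cat > h.py <<'E'
from plant import manip
import cv2,numpy as np
from scipy.spatial.transform import Rotation as R
np.set_printoptions(precision=4,suppress=True)
def ray(c,uv):
    K=np.array([[c['fx'],0,c['cx']],[0,c['fy'],c['cy']],[0,0,1]])
    p=cv2.undistortPoints(np.array(uv,float).reshape(-1,1,2),K,np.array([c['k1'],0,0,0.]))[:,0]
    d=np.c_[p,np.ones(len(p))]@R.from_rotvec(c['attitude']).as_matrix().T
    return c['eye'],d/np.linalg.norm(d,axis=1)[:,None]
def plane(c,uv,z):
    e,d=ray(c,uv); return e+d*((z-e[2])/d[:,2])[:,None]
def tri(c1,a,c2,b):
    e1,d1=ray(c1,a);e2,d2=ray(c2,b);d1=d1[0];d2=d2[0]
    s=np.linalg.lstsq(np.c_[d1,-d2],e2-e1,rcond=None)[0]
    p,q=e1+s[0]*d1,e2+s[1]*d2
    return (p+q)/2,np.linalg.norm(p-q)
def proj(c,P):
    K=np.array([[c['fx'],0,c['cx']],[0,c['fy'],c['cy']],[0,0,1]])
    Rm=R.from_rotvec(c['attitude']).as_matrix().T
    return cv2.projectPoints(np.array(P,float).reshape(-1,3),cv2.Rodrigues(Rm)[0],-Rm@c['eye'],K,np.array([c['k1'],0,0,0.]))[0][:,0]
def rings(n,seeds,img,r=25):
    c=manip.get_calibration(n)
    for (x,y) in seeds:
        w=img[y-r:y+r,x-r:x+r].astype(int)
        m=((w.min(2)>205)).astype(np.uint8)
        cs,_=cv2.findContours(m,cv2.RETR_EXTERNAL,cv2.CHAIN_APPROX_NONE)
        k=max(cs,key=cv2.contourArea)[:,0]+[x-r,y-r]
        P=plane(c,k,.014)[:,:2].astype(np.float32)
        (cx,cy),ax,_=cv2.fitEllipse(P)
        print(n,(x,y),"xy",np.round([cx,cy],4),"axes",np.round(ax,4))
E
python3 - <<'E'
from h import *
t=cv2.imread('pics/top0.png');s=cv2.imread('pics/scene0.png')
rings("top",[(229,238),(301,259),(382,245)],t)
rings("scene",[(261,222),(298,266),(381,303)],s)
a=cv2.resize(t[125:225,235:365],None,fx=5,fy=5,interpolation=cv2.INTER_CUBIC)
b=cv2.resize(s[160:280,300:410],None,fx=5,fy=5,interpolation=cv2.INTER_CUBIC)
cv2.imwrite('pics/ta.png',a);cv2.imwrite('pics/sb.png',b)
E
```

```text
Traceback (most recent call last):
  File "h.py", line 27, in rings
    k=max(cs,key=cv2.contourArea)[:,0]+[x-r,y-r]
      ~~~^^^^^^^^^^^^^^^^^^^^^^^^
ValueError: max() iterable argument is empty
```

Run:
```python
from h import *
t=cv2.imread('pics/top0.png');s=cv2.imread('pics/scene0.png')
a=cv2.resize(t[125:225,235:365],None,fx=5,fy=5,interpolation=cv2.INTER_CUBIC)
b=cv2.resize(s[160:280,300:410],None,fx=5,fy=5,interpolation=cv2.INTER_CUBIC)
cv2.imwrite('pics/ta.png',a);cv2.imwrite('pics/sb.png',b)
print(t[259,280:322].tolist());print(s[266,278:318:2].tolist())
```

```text
[[113, 123, 128], [115, 124, 130], [116, 126, 131], [117, 127, 134], [120, 129, 136], [119, 129, 135], [118, 127, 135], [149, 155, 158], [209, 211, 205], [203, 206, 201], [203, 206, 201], [203, 207, 201], [203, 206, 201], [204, 207, 202], [203, 206, 200], [175, 177, 171], [103, 113, 117], [121, 131, 137], [124, 134, 139], [126, 136, 142], [127, 136, 142], [129, 139, 144], [129, 139, 145], [130, 138, 145], [130, 140, 145], [130, 139, 145], [128, 137, 140], [153, 157, 155], [199, 202, 196], [197, 199, 194], [195, 199, 194], [195, 198, 192], [196, 199, 193], [198, 200, 196], [184, 187, 182], [136, 140, 139], [129, 140, 146], [131, 141, 146], [130, 141, 147], [133, 143, 150], [131, 141, 147], [131, 141, 146]]
[[144, 149, 155], [142, 148, 154], [165, 169, 170], [244, 243, 240], [244, 244, 242], [244, 244, 242], [245, 245, 243], [215, 215, 208], [157, 161, 162], [172, 179, 184], [171, 180, 187], [176, 184, 191], [167, 173, 178], [203, 203, 195], [243, 243, 240], [243, 243, 240], [243, 242, 240], [243, 243, 240], [196, 202, 202], [191, 201, 209]]
```

View pics/ta.png

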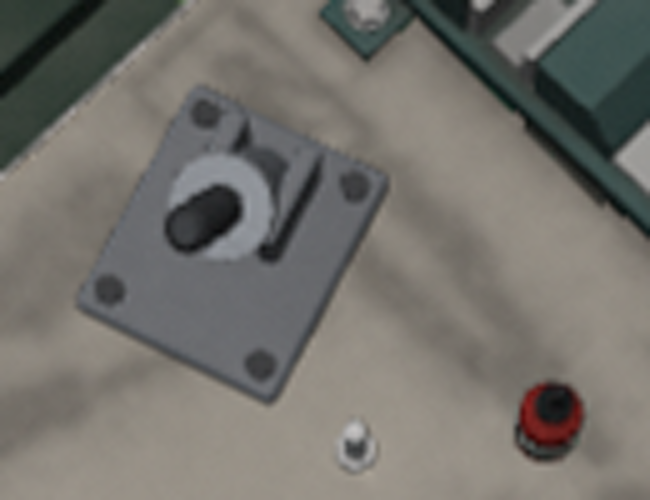

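View pics/sb.png

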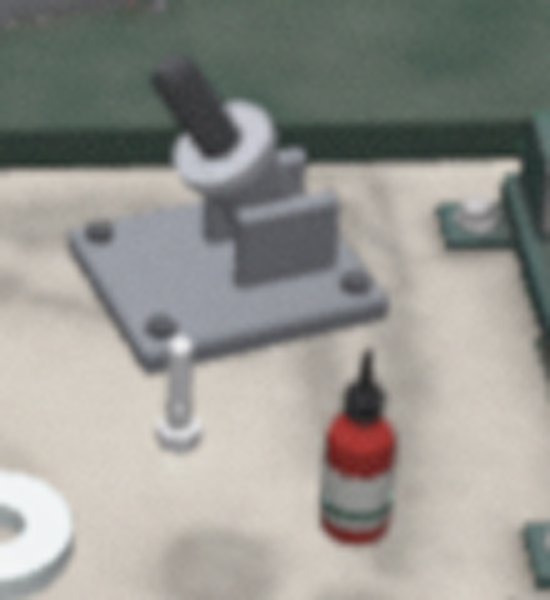

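The top crop shows the plate corners at (200,87),(387,180),(270,402),(78,300), flange centre about (222,206) and tip about (184,234). In the scene crop the flange is at (224,147), the tip at (172,72) and the bottle base at (355,535), with a small upright bolt at (180,435) nearby.

```bash
sed -i 's/m=((w.min(2)>205)).astype(np.uint8)/m=((w[...,0]-w[...,2]>-2)\&(w.min(2)>150)).astype(np.uint8)/' h.py
python3 - <<'E'
from h import *
t=cv2.imread('pics/top0.png');s=cv2.imread('pics/scene0.png')
rings("top",[(229,238),(301,259),(382,245)],t)
rings("scene",[(261,222),(298,266),(381,303)],s)
T=manip.get_calibration("top");S=manip.get_calibration("scene")
ft=lambda a:(np.array(a,float)-2)/5+[235,125]
fs=lambda a:(np.array(a,float)-2)/5+[300,160]
c=plane(T,ft([(200,87),(387,180),(270,402),(78,300)]),.014);print(c)
for i in range(4):
    d=c[(i+1)%4]-c[i];print(np.linalg.norm(d),np.degrees(np.arctan2(d[1],d[0])))
c2=plane(S,fs([(70,240),(150,360),(387,300)]),.014);print(c2)
F=tri(T,ft((221,206)),S,fs((224,147)));P=tri(T,ft((184,234)),S,fs((172,72)))
print(F,P,P[0]-F[0]);d=P[0]-F[0];print(np.linalg.norm(d),np.degrees(np.arctan2(d[1],d[0])))
print("bot",plane(T,ft((548,440)),.01),plane(S,fs((355,530)),0.), "tip",tri(T,ft((556,404)),S,fs((367,352))))
print("bolt",plane(S,fs((180,435)),0.),tri(T,ft((354,428)),S,fs((180,342))))
print(R.from_rotvec(manip.observe()['tool_rot']).as_matrix())
E
```

```text
top (229, 238) xy [ 0.4824 -0.0838] axes [0.0421 0.0431]
top (301, 259) xy [ 0.4403 -0.2349] axes [0.0541 0.0545]
top (382, 245) xy [ 0.4694 -0.4023] axes [0.03   0.0309]
scene (261, 222) xy [ 0.4826 -0.0871] axes [0.0428 0.0574]
scene (298, 266) xy [ 0.4409 -0.238 ] axes [0.055  0.0666]
scene (381, 303) xy [ 0.4701 -0.4051] axes [0.0319 0.0418]
[[ 0.6914 -0.1764  0.014 ]
 [ 0.6499 -0.2572  0.014 ]
 [ 0.5527 -0.2082  0.014 ]
 [ 0.5966 -0.1262  0.014 ]]
0.09087582925950442 -117.1963212276575
0.10888610400712607 153.22230731052574
0.09301687946803061 61.81470236969415
0.1072859872073423 -27.907493010274873
[[ 0.5938 -0.1319  0.014 ]
 [ 0.5555 -0.2129  0.014 ]
 [ 0.6528 -0.2588  0.014 ]]
(array([ 0.622 , -0.191 ,  0.0748]), np.float64(0.003063541887569729)) (array([ 0.5997, -0.18  ,  0.1162]), np.float64(0.004898533471935157)) [-0.0223  0.011   0.0414]
0.04826069080835622 153.77939916166042
bot [[ 0.5375 -0.3252  0.01  ]] [[ 0.5448 -0.3268  0.    ]] tip (array([ 0.5395, -0.3255,  0.0875]), np.float64(0.006269916052021449))
bolt [[ 0.5413 -0.2418  0.    ]] (array([ 0.5352, -0.2446,  0.0517]), np.float64(0.002127966386730253))
[[-0.9227  0.3855 -0.0003]
 [ 0.3855  0.9227 -0.0008]
 [-0.0001 -0.0009 -1.    ]]
```

```bash
cat >> h.py <<'E'
U=np.array([np.cos(np.radians(152.8)),np.sin(np.radians(152.8)),0])  # lean heading
def ori(tilt=0.):   # tool z down, tilted by 'tilt' deg so that it lies along the arbor at 30
    a=np.radians(tilt); z=-np.array([0,0,1])*np.cos(a)-U*np.sin(a)
    y=np.array([U[1],-U[0],0]); return np.c_[np.cross(y,z),y,z]
def plan(wps,start=None):
    if start is None:
        s=manip.observe(); start=(s['eef_pos'],R.from_rotvec(s['tool_rot']).as_matrix())
    p,M=np.array(start[0],float),start[1]
    for q,N in wps:
        dr=np.round(np.degrees(R.from_matrix(M.T@N).as_rotvec()),1); dt=np.round(M.T@(np.array(q)-p),4)
        print(dr.tolist(),dt.tolist()," |t|",round(np.linalg.norm(dt),3),"|r|",round(np.linalg.norm(dr),1))
        p=p+M@dt; M=M@R.from_rotvec(np.radians(dr)).as_matrix()
E
python3 - <<'E'
from h import *
D=ori()
plan([((.36,.42,.25),D),((.44,.25,.25),D),((.46,.07,.25),D),((.45,-.1,.25),D),((.44,-.235,.20),D)])
E
```

```text
[-0.0, 0.0, 4.5] [-0.1702, -0.0984, -0.019]  |t| 0.198 |r| 4.5
[-0.0, 0.0, 0.0] [-0.1488, -0.1147, 0.0001]  |t| 0.188 |r| 0.0
[-0.0, 0.0, 0.0] [-0.1, -0.151, 0.0001]  |t| 0.181 |r| 0.0
[-0.0, 0.0, 0.0] [-0.0688, -0.1558, 0.0002]  |t| 0.17 |r| 0.0
[-0.0, 0.0, 0.0] [-0.0527, -0.1246, 0.0501]  |t| 0.144 |r| 0.0
```

Emit:
move_arm(
  increments=[
    [[0, 0, 4.5], [-0.17, -0.098, -0.019], 1],
    [[0, 0, 4.5], [-0.17, -0.098, -0.019], 1],
    [[0, 0, 4.5], [-0.17, -0.098, -0.019], 1],
    [[0, 0, 4.5], [-0.17, -0.098, -0.019], 1],
    [[0, 0, 4.5], [-0.17, -0.098, -0.019], 1],
  ],
)

```text
t: 0.57
eef_pos: [0.362, 0.4176, 0.2506]
tool_rot: [0.741, 3.052, -0.001]
contact_force: [1.5, -0.3, 0.4]
opening: 0.0848
grasp_force: 0.0
```

Emit:
move_arm(
  increments=[
    [[0, 0, 0], [-0.149, -0.115, 0], 1],
    [[0, 0, 0], [-0.149, -0.115, 0], 1],
    [[0, 0, 0], [-0.149, -0.115, 0], 1],
    [[0, 0, 0], [-0.149, -0.115, 0], 1],
    [[0, 0, 0], [-0.149, -0.115, 0], 1],
  ],
)

```text
t: 0.98
eef_pos: [0.4417, 0.2456, 0.2504]
tool_rot: [0.744, 3.051, -0.002]
contact_force: [1.0, -0.5, -0.0]
opening: 0.0851
grasp_force: 0.0
```

Emit:
move_arm(
  increments=[
    [[0, 0, 0], [-0.1, -0.151, 0], 1],
    [[0, 0, 0], [-0.1, -0.151, 0], 1],
    [[0, 0, 0], [-0.1, -0.151, 0], 1],
    [[0, 0, 0], [-0.1, -0.151, 0], 1],
    [[0, 0, 0], [-0.1, -0.151, 0], 1],
  ],
)

```text
t: 1.4
eef_pos: [0.46, 0.0648, 0.2504]
tool_rot: [0.746, 3.051, -0.002]
contact_force: [0.1, -0.9, -0.4]
opening: 0.0857
grasp_force: 0.0
```

Run:
```python
from h import *
D=ori()
plan([((.455,-.1,.25),D),((.44,-.235,.20),D)])
```

```text
[-0.1, 0.0, -0.3] [-0.0716, -0.1485, 0.0007]  |t| 0.165 |r| 0.3
[0.0, 0.0, 0.0] [-0.0482, -0.127, 0.0499]  |t| 0.145 |r| 0.0
```

Emit:
move_arm(
  increments=[
    [[0, 0, -0.3], [-0.072, -0.148, 0], 1],
    [[0, 0, -0.3], [-0.072, -0.148, 0], 1],
    [[0, 0, -0.3], [-0.072, -0.148, 0], 1],
    [[0, 0, -0.3], [-0.072, -0.148, 0], 1],
    [[0, 0, -0.3], [-0.072, -0.148, 0], 1],
  ],
)

```text
t: 1.82
eef_pos: [0.4555, -0.1013, 0.2506]
tool_rot: [0.742, 3.052, -0.003]
contact_force: [0.2, -0.5, -0.2]
opening: 0.0852
grasp_force: 0.0
```

Emit:
move_arm(
  increments=[
    [[0, 0, 0], [-0.048, -0.127, 0.05], 1],
    [[0, 0, 0], [-0.048, -0.127, 0.05], 1],
    [[0, 0, 0], [-0.048, -0.127, 0.05], 1],
    [[0, 0, 0], [-0.048, -0.127, 0.05], 1],
    [[0, 0, 0], [-0.048, -0.127, 0.05], 1],
  ],
)

```text
t: 2.23
eef_pos: [0.44, -0.2332, 0.1988]
tool_rot: [-0.738, -3.052, 0.002]
contact_force: [-1.4, -0.7, 0.0]
opening: 0.0855
grasp_force: 0.0
```

Run:
```python
from h import *
print(manip.observe()['eef_pos'],manip.observe()['qvel'].max())
c=manip.get_calibration("wrist");cv2.imwrite("pics/w1.png",manip.capture("wrist")[:,:,::-1])
print(c['eye'],R.from_rotvec(c['attitude']).as_matrix()[:,2])
print(proj(c,[(.44,-.236,.014),(.622,-.191,.075),(.6,-.18,.118)]))
```

```text
[ 0.44   -0.2332  0.1988] 0.02582533556394467
[ 0.3723 -0.1993  0.3428] [ 0.2599 -0.1366 -0.9559]
[[322.0155 173.0469]
 [450.9503 332.7072]
 [472.4596 342.7432]]
```

View pics/w1.png

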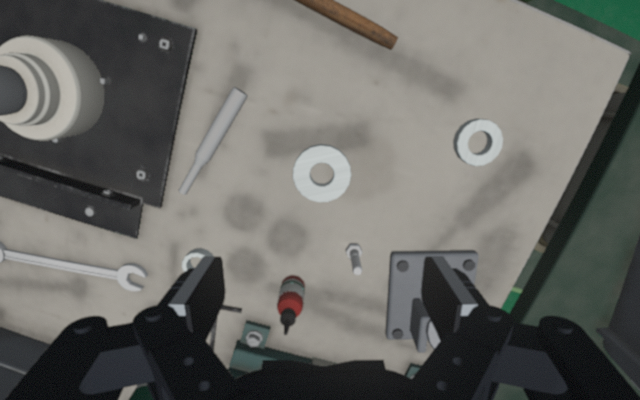

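The wrist picture shows the large ring at (322,173), exactly where predicted, the medium at (479,142) and the bottle at (291,300). I refine the first two.

Run:
```python
from h import *
w=cv2.imread('pics/w1.png')
rings("wrist",[(322,173),(479,142)],w,36)
D=ori(); x,y=.4405,-.2355
plan([((x,y,.10),D),((x,y,.03),D),((x,y,-.002),D)])
```

```text
wrist (322, 173) xy [ 0.4418 -0.2347] axes [0.0562 0.0568]
wrist (479, 142) xy [ 0.4837 -0.0827] axes [0.0438 0.0447]
[-0.1, -0.1, 0.1] [-0.0019, -0.0041, 0.0995]  |t| 0.1 |r| 0.2
[0.0, 0.0, 0.0] [0.0, -0.0, 0.07]  |t| 0.07 |r| 0.0
[0.0, 0.0, 0.0] [0.0, -0.0001, 0.032]  |t| 0.032 |r| 0.0
```

Run:
```python
from h import *
print(manip.observe()['eef_pos'],manip.observe()['qvel'])
D=ori(); x,y=.4413,-.2350
plan([((x,y,.04),D),((x,y,-.002),D)])
```

```text
[ 0.4408 -0.231   0.1995] [-0.0502 -0.0291 -0.0258  0.0041  0.0019  0.0087 -0.0327]
[-0.1, -0.1, 0.1] [-0.0025, -0.0032, 0.1595]  |t| 0.16 |r| 0.2
[0.0, 0.0, 0.0] [0.0, -0.0001, 0.042]  |t| 0.042 |r| 0.0
```

Emit:
move_arm(
  increments=[
    [[0, 0, 0], [-0.002, -0.002, 0.035], 1],
    [[0, 0, 0], [-0.002, -0.002, 0.07], 1],
    [[0, 0, 0], [-0.002, -0.002, 0.105], 1],
    [[0, 0, 0], [-0.002, -0.002, 0.13], 1],
    [[0, 0, 0], [-0.002, -0.002, 0.14], 1],
  ],
)

```text
t: 2.7
eef_pos: [0.4418, -0.2302, 0.0576]
tool_rot: [-0.727, -3.053, -0.001]
contact_force: [0.0, 0.6, 0.1]
opening: 0.0856
grasp_force: 0.0
```

Emit:
move_arm(
  increments=[
    [[0, 0, 0], [0, 0, 0], 1],
    [[0, 0, 0], [0, 0, 0], 1],
    [[0, 0, 0], [0, 0, 0], 1],
  ],
)

```text
t: 2.95
eef_pos: [0.4437, -0.232, 0.0619]
tool_rot: [0.729, 3.054, -0.0]
contact_force: [-0.4, 0.9, 0.4]
opening: 0.0855
grasp_force: 0.0
```

Run:
```python
from h import *
print(manip.observe()['eef_pos'],manip.observe()['qvel'])
D=ori(); x,y=.4413,-.2350
plan([((x,y,.02),D),((x,y,-.002),D)])
```

```text
[ 0.4437 -0.232   0.0619] [ 0.001  -0.0073  0.0013  0.0012 -0.0003 -0.0048  0.0023]
[0.0, 0.1, 0.3] [0.0009, -0.0038, 0.0419]  |t| 0.042 |r| 0.3
[0.0, 0.0, 0.0] [-0.0, -0.0, 0.022]  |t| 0.022 |r| 0.0
```

Emit:
move_arm(
  increments=[
    [[0, 0, 0.3], [0.001, -0.0035, 0.02], 1],
    [[0, 0, 0.3], [0.001, -0.0035, 0.04], 1],
    [[0, 0, 0.3], [0.001, -0.0035, 0.056], 1],
    [[0, 0, 0.3], [0.001, -0.0035, 0.064], 1],
    [[0, 0, 0.3], [0.001, -0.0035, 0.064], 1],
  ],
)

```text
t: 3.37
eef_pos: [0.4404, -0.2345, -0.0038]
tool_rot: [-0.738, -3.053, -0.0]
contact_force: [-0.7, 0.3, -0.3]
opening: 0.0858
grasp_force: 0.0
```

Emit:
move_arm(
  increments=[
    [[0, 0, 0], [0, 0, 0], 0],
    [[0, 0, 0], [0, 0, 0], 0],
    [[0, 0, 0], [0, 0, 0], 0],
    [[0, 0, 0], [0, 0, 0], 0],
    [[0, 0, 0], [0, 0, 0], 0],
  ],
)

```text
t: 3.78
eef_pos: [0.441, -0.2348, -0.002]
tool_rot: [0.738, 3.051, -0.0]
contact_force: [-5.0, 2.6, 23.5]
opening: 0.0554
grasp_force: 58.6
```

Emit:
move_arm(
  increments=[
    [[0, 0, 0], [0, 0, 0], 0],
    [[0, 0, 0], [0, 0, 0], 0],
    [[0, 0, 0], [0, 0, 0], 0],
  ],
)

```text
t: 4.03
eef_pos: [0.441, -0.2348, -0.002]
tool_rot: [0.738, 3.052, -0.0]
contact_force: [-3.4, 2.4, 23.5]
opening: 0.0558
grasp_force: 58.6
```

Emit:
move_arm(
  increments=[
    [[0, 0, 0], [0, 0, -0.01], 0],
    [[0, 0, 0], [0, 0, -0.03], 0],
    [[0, 0, 0], [0, 0, -0.06], 0],
    [[0, 0, 0], [0, 0, -0.09], 0],
    [[0, 0, 0], [0, 0, -0.12], 0],
  ],
)

```text
t: 4.45
eef_pos: [0.44, -0.2345, 0.1185]
tool_rot: [0.739, 3.053, 0.0]
contact_force: [1.8, -1.1, -1.6]
opening: 0.0548
grasp_force: 65.2
```

Emit:
move_arm(
  increments=[
    [[0, 0, 0], [0, 0, -0.03], 0],
    [[0, 0, 0], [0, 0, -0.06], 0],
    [[0, 0, 0], [0, 0, -0.08], 0],
    [[0, 0, 0], [0, 0, -0.08], 0],
    [[0, 0, 0], [0, 0, -0.08], 0],
  ],
)

```text
t: 4.87
eef_pos: [0.4407, -0.2345, 0.1977]
tool_rot: [0.737, 3.051, 0.0]
contact_force: [-0.6, -0.2, -2.6]
opening: 0.0549
grasp_force: 65.3
```

Run:
```python
from h import *
print(manip.observe()['eef_pos'],manip.observe()['contact_force'])
c=manip.get_calibration("wrist");cv2.imwrite("pics/w2.png",manip.capture("wrist")[:,:,::-1])
s=manip.observe();M=R.from_rotvec(s['tool_rot']).as_matrix()
print(proj(c,[s['eef_pos']+M@[0,0,z] for z in(0,-.014)]))
A=np.array([.622,-.191,.075]);ax=U*.5+[0,0,.866]
N=ori(30)
for L in(.09,):print(A+ax*L)
plan([((.49,-.2,.25),ori(15)),((.54,-.18,.24),N),(A+ax*.10,N)])
```

```text
[ 0.4407 -0.2345  0.1977] [-0.6178 -0.1593 -2.5748]
[[325.4224 258.4304]
 [325.6429 273.6094]]
[ 0.582  -0.1704  0.1529]
[0.0, -15.0, 0.0] [-0.0287, 0.0533, -0.0533]  |t| 0.081 |r| 15.0
[0.0, -15.0, 0.0] [-0.0315, 0.0406, 0.0188]  |t| 0.055 |r| 15.0
[0.0, 0.0, 0.0] [0.015, 0.0276, 0.0819]  |t| 0.088 |r| 0.0
```

View pics/w2.png

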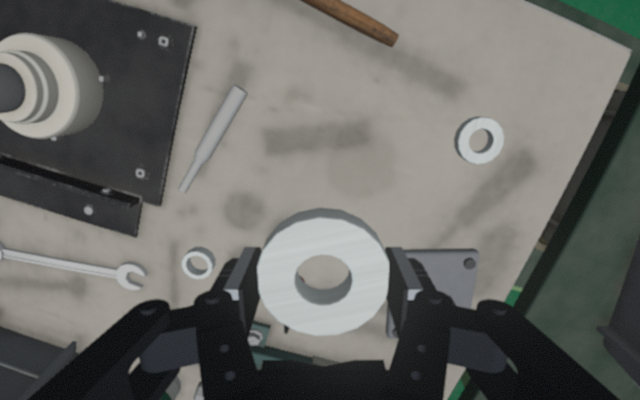

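The large ring is held squarely: its top face is centred near (324,271), and the grip force is 65 N. Next I look at the arbor from above with the wrist camera.

Run:
```python
from h import *
D=ori()
plan([((.54,-.22,.26),D),((.655,-.208,.26),D)])
```

```text
[0.0, 0.0, 0.0] [-0.0823, 0.0583, -0.0633]  |t| 0.119 |r| 0.0
[0.0, 0.0, 0.0] [-0.0969, 0.0632, 0.0001]  |t| 0.116 |r| 0.0
```

Emit:
move_arm(
  increments=[
    [[0, 0, 0], [-0.016, 0.012, -0.013], 0],
    [[0, 0, 0], [-0.041, 0.029, -0.032], 0],
    [[0, 0, 0], [-0.062, 0.044, -0.047], 0],
    [[0, 0, 0], [-0.082, 0.058, -0.063], 0],
  ],
)

```text
t: 5.25
eef_pos: [0.5405, -0.2197, 0.2589]
tool_rot: [-0.737, -3.052, -0.0]
contact_force: [0.2, -0.9, -1.4]
opening: 0.0551
grasp_force: 65.2
```

Emit:
move_arm(
  increments=[
    [[0, 0, 0], [-0.025, 0.016, 0], 0],
    [[0, 0, 0], [-0.055, 0.036, 0], 0],
    [[0, 0, 0], [-0.08, 0.052, 0], 0],
    [[0, 0, 0], [-0.097, 0.063, 0], 0],
    [[0, 0, 0], [-0.097, 0.063, 0], 0],
  ],
)

```text
t: 5.67
eef_pos: [0.6575, -0.2067, 0.2564]
tool_rot: [-0.733, -3.052, -0.001]
contact_force: [0.4, -0.6, -1.7]
opening: 0.0547
grasp_force: 65.2
```

Emit:
move_arm(
  increments=[
    [[0, 0, 0], [0, 0, 0], 0],
    [[0, 0, 0], [0, 0, 0], 0],
    [[0, 0, 0], [0, 0, 0], 0],
  ],
)

```text
t: 5.92
eef_pos: [0.6539, -0.2091, 0.2588]
tool_rot: [-0.739, -3.052, 0.0]
contact_force: [1.2, 0.5, -2.5]
opening: 0.0555
grasp_force: 65.2
```

Run:
```python
from h import *
s=manip.observe();print(s['eef_pos'],s['tool_rot'])
c=manip.get_calibration("wrist");i=manip.capture("wrist")[:,:,::-1];cv2.imwrite("pics/w3.png",i)
np.save('w3cal.npy',c,allow_pickle=True)
p=proj(c,[(.622,-.191,.075),(.6,-.18,.118)]);print(p)
```

```text
[ 0.6539 -0.2091  0.2588] [-0.7392 -3.0523  0.0003]
[[325.8882 134.3044]
 [325.9985 110.2345]]
```

View pics/w3.png

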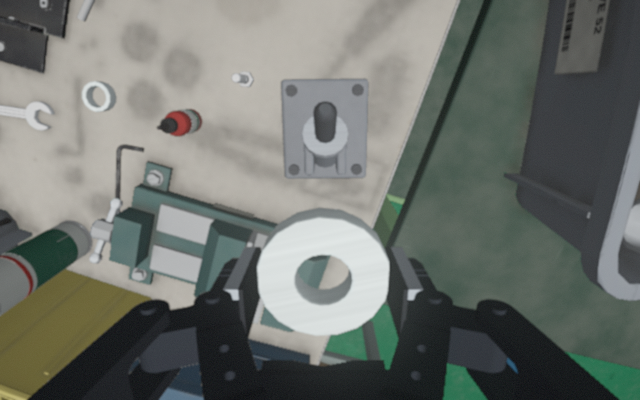

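The view shows the arbor tip at (325,108), flange centre near (325,136), plate corners near (283,80),(366,80),(368,178),(285,178), and the ring centre near (324,271). I'll measure these by masks.

Run:
```python
from h import *
i=cv2.imread('pics/w3.png').astype(int);c=np.load('w3cal.npy',allow_pickle=True).item()
g=i.mean(2)
# pin
w=np.zeros(g.shape,bool);w[95:145,310:340]=1
m=((g<62)&w).astype(np.uint8);n,l,st,ce=cv2.connectedComponentsWithStats(m);k=1+st[1:,4].argmax();print("pin",st[k],ce[k])
for r in range(st[k][1],st[k][1]+st[k][3],4):
    xs=np.where(l[r]==k)[0];print(r,xs.min(),xs.max(),end='; ')
print()
# flange
for r in range(112,160,4):print(r,g[r,296:356:3].astype(int).tolist())
# plate
w[:]=0;w[70:185,275:378]=1
m=((abs(i[...,0]-i[...,2])<40)&(i[...,0]>i[...,2]-3)&w).astype(np.uint8)
cs,_=cv2.findContours(m,0,2);k=max(cs,key=cv2.contourArea);b=cv2.minAreaRect(k);q=cv2.boxPoints(b);print("box",b,q)
Q=plane(c,q,.014);print(Q,Q.mean(0))
for a in range(4):
    d=Q[(a+1)%4]-Q[a];print(np.linalg.norm(d),np.degrees(np.arctan2(d[1],d[0])))
# ring
w[:]=0;w[200:345,250:396]=1
m=((i.min(2)>190)&w).astype(np.uint8);cs,_=cv2.findContours(m,0,1);k=max(cs,key=cv2.contourArea);print("ring",cv2.fitEllipse(cv2.convexHull(k)),cv2.boundingRect(k))
s=manip.observe();M=R.from_rotvec(s['tool_rot']).as_matrix()
for z in(-.014,-.016):
  th=np.linspace(0,6.28,60);P=s['eef_pos']+(np.c_[.029*np.cos(th),.029*np.sin(th),0*th+z])@M.T
  print(z,cv2.fitEllipse(proj(c,P).astype(np.float32)))
```

```text
pin [315 119   2   4   4] [315.75 120.5 ]
119 315 315; 
112 [144, 147, 146, 147, 146, 148, 75, 73, 91, 101, 101, 99, 90, 78, 143, 149, 147, 148, 148, 149]
116 [144, 147, 145, 146, 147, 156, 82, 69, 79, 90, 94, 90, 88, 81, 153, 146, 145, 146, 148, 149]
120 [145, 145, 145, 147, 169, 179, 103, 64, 72, 81, 82, 82, 80, 90, 177, 172, 147, 147, 148, 149]
124 [145, 144, 146, 170, 182, 182, 117, 66, 72, 75, 77, 79, 77, 102, 180, 180, 176, 147, 148, 148]
128 [146, 145, 147, 182, 183, 185, 142, 61, 71, 73, 79, 81, 77, 117, 184, 182, 183, 160, 148, 148]
132 [145, 145, 160, 182, 181, 181, 144, 64, 69, 74, 79, 80, 77, 124, 180, 179, 178, 170, 147, 147]
136 [143, 145, 153, 184, 182, 183, 176, 66, 71, 75, 76, 78, 72, 164, 181, 182, 180, 163, 147, 146]
140 [145, 145, 147, 184, 184, 185, 183, 162, 75, 71, 75, 79, 151, 183, 182, 182, 182, 159, 148, 146]
144 [146, 145, 143, 150, 185, 183, 183, 184, 184, 183, 179, 184, 182, 183, 181, 182, 168, 143, 147, 146]
148 [144, 144, 141, 125, 161, 186, 186, 186, 186, 185, 185, 185, 185, 184, 184, 175, 141, 143, 148, 148]
152 [145, 144, 146, 132, 145, 123, 163, 181
[... 195 characters left out ...]
7.0), 90.0) [[281.  79.]
 [368.  79.]
 [368. 178.]
 [281. 178.]]
[[ 0.5531 -0.2099  0.014 ]
 [ 0.5963 -0.126   0.014 ]
 [ 0.6965 -0.1732  0.014 ]
 [ 0.6498 -0.2638  0.014 ]] [ 0.6239 -0.1932  0.014 ]
0.09433784696117978 62.76338062464966
0.11071535183398891 -25.208037294602534
0.10191577546282746 -117.22667550535688
0.1107241219787985 150.86972691428645
ring ((322.8310852050781, 276.3168029785156), (117.34770965576172, 132.3173828125), 88.28878021240234) (258, 218, 131, 118)
-0.014 ((325.88189697265625, 272.6139831542969), (119.22990417480469, 135.15281677246094), 89.39999389648438)
-0.016 ((325.91741943359375, 274.94342041015625), (120.44973754882812, 136.91192626953125), 89.40270233154297)
```

Wrist, top and scene views agree: arbor origin ≈ (0.622, −0.191, 0.075), heading 152.8°.

```bash
cat >> h.py <<'E'
A=np.array([.622,-.191,.075]);AX=U*.5+np.array([0,0,.866025])
E
python3 - <<'E'
from h import *
N=ori(30)
plan([((.59,-.17,.25),N),(A+AX*.095,N),(A+AX*.063,N)])
E
```

```text
[-0.0, -30.0, -0.0] [0.0748, 0.0054, 0.0092]  |t| 0.076 |r| 30.0
[-0.0, -0.0, -0.0] [0.0545, -0.004, 0.0756]  |t| 0.093 |r| 0.0
[-0.0, -0.0, -0.0] [-0.0, 0.0, 0.032]  |t| 0.032 |r| 0.0
```

Emit:
move_arm(
  increments=[
    [[0, -6, 0], [0.015, 0.001, 0.002], 0],
    [[0, -12, 0], [0.03, 0.002, 0.004], 0],
    [[0, -18, 0], [0.045, 0.003, 0.006], 0],
    [[0, -24, 0], [0.06, 0.004, 0.008], 0],
    [[0, -30, 0], [0.075, 0.0055, 0.009], 0],
  ],
)

```text
t: 6.38
eef_pos: [0.5911, -0.1715, 0.2508]
tool_rot: [0.624, 2.569, -0.161]
contact_force: [1.7, -2.1, -1.9]
opening: 0.0554
grasp_force: 65.2
```

Emit:
move_arm(
  increments=[
    [[0, 0, 0], [0.011, -0.001, 0.015], 0],
    [[0, 0, 0], [0.022, -0.002, 0.03], 0],
    [[0, 0, 0], [0.033, -0.003, 0.045], 0],
    [[0, 0, 0], [0.044, -0.004, 0.06], 0],
    [[0, 0, 0], [0.0545, -0.004, 0.0755], 0],
  ],
)

```text
t: 6.8
eef_pos: [0.5796, -0.1738, 0.1792]
tool_rot: [0.63, 2.584, -0.179]
contact_force: [0.5, -0.7, -1.0]
opening: 0.0552
grasp_force: 65.2
```

Emit:
move_arm(
  increments=[
    [[0, 0, 0], [0, 0, 0], 0],
    [[0, 0, 0], [0, 0, 0], 0],
    [[0, 0, 0], [0, 0, 0], 0],
    [[0, 0, 0], [0, 0, 0], 0],
  ],
)

```text
t: 7.13
eef_pos: [0.5805, -0.1742, 0.1804]
tool_rot: [0.63, 2.583, -0.179]
contact_force: [0.1, 0.3, -3.7]
opening: 0.0552
grasp_force: 65.2
```

Run:
```python
from h import *
N=ori(30)
s=manip.observe();print(s['eef_pos'],s['contact_force'],s['q'])
M=R.from_rotvec(s['tool_rot']).as_matrix();print("tool-frame err",M.T@(s['eef_pos']-A-AX*.095),np.degrees(R.from_matrix(N.T@M).as_rotvec()))
plan([(A+AX*.063,N)])
sc=manip.capture("scene")[:,:,::-1]
cv2.imwrite('pics/s2.png',cv2.resize(sc[120:250,270:420],None,fx=4,fy=4,interpolation=cv2.INTER_CUBIC))
```

```text
[ 0.5805 -0.1742  0.1804] [ 0.1464  0.2842 -3.661 ] [-0.1618  0.4152  0.3177  2.1305  0.3877  0.1682  0.8254]
tool-frame err [-0.0136 -0.0044 -0.0189] [ 0.9261  1.631  -0.0372]
[-0.9, -1.6, 0.0] [0.0127, 0.0049, 0.0509]  |t| 0.053 |r| 1.8
```

View pics/s2.png

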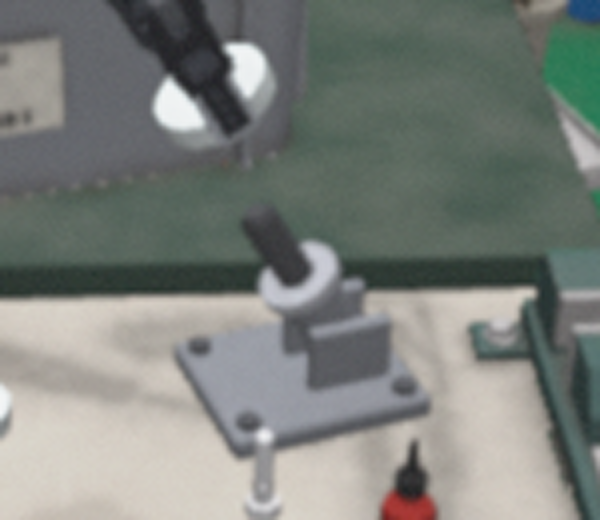

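The ring hangs above the arbor, in line but short of the target tilt: joint 6 sits at its lower limit (0.168). I'll fit a kinematic model from the two known poses to see what posture is possible.

```bash
cat > kin.py <<'E'
from h import *
import itertools
from scipy.optimize import least_squares
def rz(a):return R.from_euler('z',a).as_matrix()
def ry(a):return R.from_euler('y',a).as_matrix()
def fk(q,L,sg=(-1,-1,-1,-1),yo=0.):
    d,a,b,c=L[:4];z=np.array([0,0,1.])
    M=rz(sg[0]*q[0]);p=d*z
    M=M@ry(q[1])@rz(sg[1]*q[2]);p=p+a*M@z
    M=M@ry(q[3])@rz(sg[2]*q[4]);p=p+b*M@z
    M=M@ry(q[5])@rz(sg[3]*q[6]+yo);p=p+c*M@z
    return p,M
E
python3 - <<'E'
from kin import *
s=manip.observe()
data=[(np.array([-1.2452,.522,-.0363,1.6,.0212,1.0211,-.1128]),np.array([.2409,.5764,.2307]),R.from_rotvec([-.6177,-3.0801,.0018]).as_matrix()),(s['q'],s['eef_pos'],R.from_rotvec(s['tool_rot']).as_matrix())]
res=[]
for sg in itertools.product([1,-1],repeat=4):
  for y0 in (0,1.57,3.14,-1.57):
    def f(x):
        o=[]
        for q,p,M in data:
            P,N=fk(q,x,sg,x[4]);o+=list(P-p)+list(.3*(N-M).ravel())
        return o
    r=least_squares(f,[.3,.4,.4,.2,y0]);res.append((r.cost,sg,r.x))
res.sort(key=lambda t:t[0])
for r in res[:3]:print(r)
E
```

```text
(np.float64(0.002413169174314001), (-1, -1, -1, -1), array([0.5746, 0.3799, 0.4957, 0.4011, 1.5708]))
(np.float64(0.002413169174314001), (-1, -1, -1, -1), array([0.5746, 0.3799, 0.4957, 0.4011, 1.5708]))
(np.float64(0.0024131691743140013), (-1, -1, -1, -1), array([0.5746, 0.3799, 0.4957, 0.4011, 1.5708]))
```

Emit:
move_arm(
  increments=[
    [[0, 7, 0], [0, 0, -0.03], 0],
    [[0, 14, 0], [0, 0, -0.06], 0],
    [[0, 21, 0], [0, 0, -0.08], 0],
    [[0, 28, 0], [0, 0, -0.08], 0],
    [[0, 28, 0], [0, 0, -0.08], 0],
  ],
)

```text
t: 7.6
eef_pos: [0.5477, -0.1535, 0.2551]
tool_rot: [0.74, 3.035, -0.021]
contact_force: [1.0, -1.1, -3.6]
opening: 0.0553
grasp_force: 65.2
```

```bash
cat > log.py <<'E'
from plant import manip
import json,numpy as np
s=manip.observe();json.dump([list(map(float,s[k])) for k in('q','eef_pos','tool_rot')],open('log.jsonl','a'));open('log.jsonl','a').write('\n')
print(np.round(s['q'],3),np.round(s['eef_pos'],4))
E
python3 log.py
```

```text
[ 0.203  0.397 -0.057  1.739  0.044  0.99   1.219] [ 0.5477 -0.1535  0.2551]
```

Emit:
move_arm(
  increments=[
    [[0, 0, 7], [0, 0, 0], 0],
    [[0, 0, 14], [0, 0, 0], 0],
    [[0, 0, 21], [0, 0, 0], 0],
    [[0, 0, 28], [0, 0, 0], 0],
    [[0, 0, 35], [0, 0, 0], 0],
  ],
)

```text
t: 8.02
eef_pos: [0.5475, -0.1549, 0.2503]
tool_rot: [1.628, 2.661, -0.019]
contact_force: [0.8, 0.1, -3.1]
opening: 0.0551
grasp_force: 65.2
```

```bash
python3 log.py
```

```text
[ 0.098  0.404  0.084  1.749 -0.017  0.974  0.658] [ 0.5475 -0.1549  0.2503]
```

Emit:
move_arm(
  increments=[
    [[0, 0, 7], [0.01, 0, 0], 0],
    [[0, 0, 14], [0.02, 0, 0], 0],
    [[0, 0, 21], [0.03, 0, 0], 0],
    [[0, 0, 28], [0.04, 0, 0], 0],
    [[0, 0, 35], [0.05, 0, 0], 0],
  ],
)

```text
t: 8.43
eef_pos: [0.5242, -0.11, 0.249]
tool_rot: [2.351, 2.047, -0.007]
contact_force: [0.2, -0.1, -2.4]
opening: 0.0552
grasp_force: 65.2
```

```bash
python3 log.py
```

```text
[-0.078  0.357  0.21   1.838 -0.066  0.94   0.02 ] [ 0.5242 -0.11    0.249 ]
```

```bash
cat > kin.py <<'E'
from h import *
import json
from scipy.optimize import least_squares
def rz(a):return R.from_euler('z',a).as_matrix()
def ry(a):return R.from_euler('y',a).as_matrix()
X0=[.3,.4,.4,.2]+[0]*5
def fk(q,x):
    d,a,b,c=x[:4];s=x[4:]
    M=rz(-q[0]);p=M@[s[0],0,d]
    M=M@ry(q[1])@rz(-q[2]);p=p+M@[s[1],s[4],a]
    M=M@ry(q[3])@rz(-q[4]);p=p+M@[s[2],0,b]
    M=M@ry(q[5])@rz(-q[6]+np.pi/2);p=p+M@[0,0,c]
    return p,M
data=[([-1.2452,.522,-.0363,1.6,.0212,1.0211,-.1128],[.2409,.5764,.2307],[-.6177,-3.0801,.0018]),
([-.1618,.4152,.3177,2.1305,.3877,.1682,.8254],[.5805,-.1742,.1804],[.63,2.583,-.179])]+[json.loads(l) for l in open('log.jsonl')]
def f(x):return np.concatenate([fk(q,x)[0]-p for q,p,_ in data])
r=least_squares(lambda x:np.r_[f(x),1e-4*x[4:]],X0)
X=r.x
E
python3 - <<'E'
from kin import *
print(X,np.abs(f(X)).max())
for q,p,t in data:
    print(np.degrees((R.from_matrix(fk(q,X)[1]).inv()*R.from_rotvec(t)).magnitude()),end=' ')
# feasible IK for target along arbor
lo=np.array([-2.91,-.3,-1.5,.17,-1.26,.16,-2.52]);hi=np.array([2.91,2.13,1.42,2.43,4.41,1.93,2.52])
rng=np.random.default_rng(0)
for L in(.1,.06,0.):
  sols=[]
  for k in range(120):
    q0=rng.uniform(lo,hi)
    def g(q):
        p,M=fk(q,X);return np.r_[(p-A-AX*L)*5,M[:,2]+AX]   # yaw free
    s=least_squares(g,q0,bounds=(lo,hi))
    if s.cost<1e-8:sols.append(s.x)
  sols=np.array(sols);print("\nL",L,len(sols))
  if len(sols):
    o=np.argsort(-sols[:,5]);print(sols[o][::max(1,len(o)//8)])
E
```

```text
[ 0.3413  0.5092  0.4218  0.3367  0.0061 -0.0018 -0.0072  0.     -0.059 ] 0.0025014265593983342
0.0027857048837227733 0.01919504092576806 3.6924479083094585e-14 5.474889689399277e-14 2.946738605845281e-14 
L 0.1 77
[[ 1.118   0.898  -1.5     2.1577  1.5853  1.1271  2.4798]
 [ 1.0769  0.7879 -1.3832  2.1588  1.5501  0.9901  0.7447]
 [ 0.9782  0.6452 -1.1856  2.1607  1.5014  0.8009 -0.6121]
 [ 0.8234  0.5304 -0.9434  2.163   1.453   0.6269  0.4308]
 [ 0.5236  0.4332 -0.5414  2.1663  1.3795  0.4197 -0.4161]
 [ 0.3963  0.4157 -0.3806  2.1673  1.346   0.3515  0.3816]
 [ 0.0835  0.4108  0.0085  2.1697  1.2143  0.1978 -1.7626]
 [ 0.0352  0.4145  0.0686  2.1702  1.1775  0.1741  0.1278]
 [ 0.0084  0.4172  0.102   2.1706  1.1529  0.1608 -0.2342]]

L 0.06 73
[[ 1.0911  1.0131 -1.4708  2.1271  1.6866  1.1767  0.7375]
 [-0.6897  1.3312  1.4157  2.1271  4.3557  1.0367  2.2551]
 [ 0.9161  0.718  -1.0952  2.1304  1.6008  0.792  -2.2411]
 [ 0.8544  0.6673 -0.9962  2.1313  1.5863  0.7148 -0.3838]
 [ 0.6329  0.5588 -0.6791  2.1335  1.5528  0.5123  1.0169]
 [ 0.26    0.5002 -0.1941  2.1353  1.5258  0.2709  1.4273]
 [ 0.0952  0.5048  0.0161  2.1351  1.5259  0.173  -1.9268]
 [ 0.0755  0.5065  0.0414  2.1351  1.5272  0.161  -1.0269]
 [ 0.074   0.5067  0.0433  2.1351  1.5273  0.1601 -0.7959]]

L 0.0 91
[[ 1.0831  1.241  -1.4991  2.0657  1.8462  1.3081 -2.4948]
 [ 0.8168  0.805  -0.9388  2.0703  1.7267  0.7426 -1.1455]
 [ 0.7167  0.7421 -0.7885  2.0713  1.7196  0.6323 -1.031 ]
 [-0.5365  1.0263  0.9652  2.0685  4.3     0.5525 -1.9398]
 [-0.5153  0.9888  0.9197  2.0687  4.297   0.5042 -2.2174]
 [ 0.4351  0.6515 -0.401   2.0723  1.7445  0.3942  1.8989]
 [ 0.204   0.6359 -0.0977  2.0709  1.8521  0.2322 -0.4747]
 [-0.2811  0.7582  0.5271  2.0672  4.0637  0.1716 -0.0527]
 [ 0.095   0.6435  0.0445  2.0686  1.9914  0.1601 -2.0521]]
```

```bash
cat >> kin.py <<'E'
lo=np.array([-2.91,-.3,-1.5,.17,-1.26,.16,-2.52]);hi=np.array([2.91,2.13,1.42,2.43,4.41,1.93,2.52])
def err(q,p,M):
    P,N=fk(q,X);return np.r_[p-P,R.from_matrix(M@N.T).as_rotvec()]
def jac(q):
    P,N=fk(q,X);J=[]
    for i in range(7):
        d=np.array(q,float);d[i]+=1e-5;J.append(-err(d,P,N)/1e-5)
    return np.array(J).T
def go(q,p,M,n=20,w=1.0,home=None,kn=0.):
    q=np.array(q,float);P,N=fk(q,X);rv=R.from_matrix(N.T@M).as_rotvec();tr=[q]
    S=np.diag([1,1,1,w,w,w])
    for k in range(1,n+1):
        Pk=P+(p-P)*k/n;Mk=N@R.from_rotvec(rv*k/n).as_matrix()
        for _ in range(2):
            J=jac(q);Jp=np.linalg.pinv(J,rcond=1e-3);q=q+Jp@err(q,Pk,Mk)
        if home is not None:q=q+kn*(np.eye(7)-Jp@J)@(home-q)
        q=np.clip(q,lo,hi)
        tr.append(q)
    return q,np.array(tr)
E
python3 - <<'E'
from kin import *
# check against logs
for i in(2,3):
    q,p,t=data[i];p2,t2=data[i+1][1:]
    M=R.from_rotvec(t2).as_matrix()
    print("true",np.array(data[i+1][0]))
    print("pinv",go(q,np.array(p2),M)[0])
q0=data[0]
q,p,M=np.array(q0[0]),None,ori()
for w in[(.362,.418,.25),(.442,.248,.25),(.46,.067,.25),(.455,-.1,.25),(.44,-.235,.2),(.441,-.235,0),(.44,-.235,.2),(.54,-.22,.26),(.655,-.208,.26)]:
    q,_=go(q,np.array(w),M)
print("chain",q)
q1,tr=go(q,np.array([.59,-.17,.25]),ori(30));print(q1);q2,_=go(q1,np.array([.5805,-.1742,.1804]),R.from_rotvec([.63,2.583,-.179]).as_matrix());print(q2,"true",data[1][0])
q3,_=go(data[1][0],np.array(data[2][1]),R.from_rotvec(data[2][2]).as_matrix());print(q3,"true",np.array(data[2][0]))
E
```

```text
true [ 0.0979  0.4036  0.0844  1.749  -0.0168  0.9743  0.6577]
pinv [ 0.1005  0.4039  0.0806  1.7484 -0.015   0.9745  0.6558]
true [-0.0775  0.3565  0.2101  1.8381 -0.0655  0.9401  0.0195]
pinv [-0.079   0.3599  0.211   1.8342 -0.0667  0.9408  0.0194]
chain [ 0.0565  0.6369  0.278   1.3763 -0.1795  1.153   1.4516]
[-0.3322  0.3262  0.5082  2.0756  0.0747  0.285   1.1434]
[-0.2615  0.4406  0.4428  2.1318  0.0412  0.16    1.1535] true [-0.1618, 0.4152, 0.3177, 2.1305, 0.3877, 0.1682, 0.8254]
[ 0.178   0.3931 -0.0229  1.7437  0.028   0.9884  1.2338] true [ 0.2027  0.3974 -0.0568  1.7386  0.0439  0.9901  1.2189]
```

```bash
cat > srch.py <<'E'
from kin import *
def tiltmat(t,h,yaw):  # tool z tilted t deg toward heading h (deg, world), then yaw about tool z (0 => y level)
    u=np.array([np.cos(np.radians(h)),np.sin(np.radians(h)),0]);a=np.radians(t)
    z=-np.array([0,0,1])*np.cos(a)+u*np.sin(a);y=np.array([-u[1],u[0],0])
    return np.c_[np.cross(y,z),y,z]@rz(np.radians(yaw))
def seq(q,wps):
    T=[]
    for p,M in wps:
        q,t=go(q,np.array(p),M,12);T.append(t)
    T=np.vstack(T);e=err(q,*[np.array(wps[-1][0]),wps[-1][1]])
    return q,T,np.linalg.norm(e)
HL=-27.2
E
cat > s1.py <<'E'
from srch import *
q0=manip.observe()['q'];print(q0)
rng=np.random.default_rng(1);best=[]
base=np.array([.56,-.16,.26])
import time;t0=time.time()
while time.time()-t0<200:
    # D-like yaw convention: ori(30)==tiltmat(30,HL,0)?
    yf=rng.choice([0,180])+rng.uniform(-40,40)
    h1=HL+rng.uniform(-150,150);t1=rng.uniform(15,40);y1=yf+rng.uniform(-90,90)
    wps=[(base,tiltmat(t1,h1,y1+HL*0)),(base,tiltmat(30,HL,yf)),(A+AX*.1,tiltmat(30,HL,yf)),(A+AX*.0,tiltmat(30,HL,yf))]
    q,T,e=seq(q0,wps)
    if e>1e-3:continue
    m=np.min(np.minimum(T-lo,hi-T)/[1,1,1,1,1,1,1]);best.append((m,yf,t1,h1,y1,q))
best.sort(key=lambda b:-b[0]);print(len(best))
for b in best[:8]:print(np.round(b[:5],2),b[5])
E
python3 -c "
from srch import *
print(np.abs(tiltmat(30,HL,0)-ori(30)).max(),tiltmat(30,HL,0),ori(30))"
OMP_NUM_THREADS=1 python3 s1.py
```

```text
1.1102230246251565e-16 [[-0.7703  0.4571  0.4447]
 [ 0.3959  0.8894 -0.2285]
 [-0.5     0.     -0.866 ]] [[-0.7703  0.4571  0.4447]
 [ 0.3959  0.8894 -0.2285]
 [-0.5     0.     -0.866 ]]
[-0.0775  0.3565  0.2101  1.8381 -0.0655  0.9401  0.0195]
115
[  0.   202.81  34.22 -88.7  207.42] [ 0.5289  0.6712 -0.5266  2.0722  1.7283  0.466   2.4068]
[   0.    215.27   39.71 -116.84  261.77] [ 0.2835  0.6364 -0.2016  2.0717  1.7985  0.2864  2.038 ]
[   0.    218.36   26.93 -117.98  197.81] [ 0.3955  0.6457 -0.3486  2.0723  1.7546  0.3653  2.0634]
[  0.   -36.04  26.    27.23 -51.09] [ 0.1762  0.637  -0.0614  2.0705  1.8781  0.2135  0.0285]
[  0.   197.62  22.2  -58.86 280.94] [ 0.5499  0.6769 -0.5551  2.0722  1.7259  0.4829  2.5075]
[  0.   211.29  24.19 116.23 166.59] [ 0.4378  0.652  -0.4046  2.0723  1.7439  0.3962  2.2114]
[   0.    196.94   30.79 -116.92  254.48] [ 0.4929  0.6626 -0.4781  2.0723  1.7334  0.4379  2.4913]
[   0.    214.63   35.55 -128.54  264.28] [ 0.296   0.6369 -0.2179  2.0718  1.7921  0.295   2.0595]
```

```bash
nproc
cat > s2.py <<'E'
from srch import *
import multiprocessing as mp,time,kin
def jac_fast(q):
    # geometric Jacobian
    d,a,b,c=X[:4];s=X[4:];z=np.array([0,0,1.]);y=np.array([0,1.,0])
    M=np.eye(3);p=np.zeros(3);ax=[];o=[]
    ax.append(-z);o.append(p)
    M=rz(-q[0]);p=M@[s[0],0,d];ax.append(M@y);o.append(p);M=M@ry(q[1]);ax.append(-M@z);o.append(p)
    M=M@rz(-q[2]);p=p+M@[s[1],s[4],a];ax.append(M@y);o.append(p);M=M@ry(q[3]);ax.append(-M@z);o.append(p)
    M=M@rz(-q[4]);p=p+M@[s[2],0,b];ax.append(M@y);o.append(p);M=M@ry(q[5]);ax.append(-M@z);o.append(p)
    M=M@rz(-q[6]);p=p+M@[0,0,c]
    return np.array([np.r_[np.cross(w,p-v),w] for w,v in zip(ax,o)]).T
kin.jac=jac_fast
def run(q0,wps):
    q=q0;T=[]
    for p,M in wps:
        q,t=go(q,np.array(p),M,8);T.append(t)
        m=np.min(np.minimum(t-lo,hi-t))
        if m<.03:return None
    T=np.vstack(T);return q,np.min(np.minimum(T-lo,hi-T)),np.linalg.norm(err(q,np.array(wps[-1][0]),wps[-1][1])),np.abs(np.diff(T,axis=0)).max()
def wpsof(v):
    yf,t1,h1,y1,t2,h2,y2,dx,dy,dz,dx2,dy2=v;N=tiltmat(30,HL,yf);b=np.array([.54,-.18,.28])
    return [(b+[dx,dy,dz],tiltmat(t1,h1,y1)),(b+[dx2,dy2,0],tiltmat(t2,h2,y2)),(A+AX*.13,N),(A+AX*.06,N),(A+AX*0,N)]
def job(a):
    seed,q0=a;rng=np.random.default_rng(seed);out=[];t0=time.time()
    while time.time()-t0<150:
        yf=rng.choice([0,180])+rng.uniform(-45,45)
        v=[yf,rng.uniform(0,45),HL+rng.uniform(-180,180),yf+rng.uniform(-180,180),rng.uniform(15,45),HL+rng.uniform(-100,100),yf+rng.uniform(-60,60),*rng.uniform([-.08,-.15,-.03],[.08,.15,.1]),*rng.uniform([-.08,-.15],[.08,.1])]
        r=run(q0,wpsof(v))
        if r and r[2]<1e-3:out.append((r[1],r[3],v,r[0]))
    return out
if __name__=="__main__":
    q0=manip.observe()['q']
    with mp.Pool() as P:res=sum(P.map(job,[(i,q0) for i in range(mp.cpu_count())]),[])
    res.sort(key=lambda b:-b[0]);print(len(res))
    for b in res[:6]:print(np.round(b[0],3),np.round(b[1],2),np.round(b[2],2).tolist(),b[3])
E
OMP_NUM_THREADS=1 python3 s2.py
```

```text
4
24
0.153 1.11 [34.47, 19.33, 111.53, 107.8, 42.03, -84.14, 84.12, -0.06, -0.01, 0.06, -0.07, 0.02] [ 0.3752  0.6432 -0.3219  2.0722  1.7607  0.3507 -1.0229]
0.11 0.76 [-44.85, 37.07, -4.51, 17.85, 43.39, -102.55, 4.48, -0.04, 0.06, 0.05, -0.01, -0.07] [ 0.3107  0.6377 -0.2372  2.0719  1.7852  0.3052  0.3166]
0.089 0.96 [16.0, 29.64, 45.19, 30.9, 43.2, -116.02, 51.34, 0.01, 0.12, 0.06, -0.08, 0.05] [ 0.5295  0.6714 -0.5274  2.0722  1.7282  0.4665 -0.6157]
0.075 1.07 [-2.29, 40.74, -21.28, -63.63, 23.15, -80.7, 52.25, -0.06, -0.06, 0.08, -0.07, -0.0] [ 0.3954  0.6457 -0.3485  2.0723  1.7546  0.3652 -0.3688]
0.069 0.66 [-3.11, 30.94, 25.74, 57.76, 31.68, -120.14, 29.78, -0.02, 0.05, 0.09, -0.04, 0.08] [ 0.2639  0.6358 -0.1759  2.0716  1.8095  0.2729 -0.4506]
0.063 0.21 [224.66, 26.39, -158.26, 267.27, 43.25, -90.73, 194.46, -0.01, -0.02, 0.06, 0.04, 0.06] [ 0.3232  0.6385 -0.2535  2.072   1.7798  0.3139  1.9054]
```

```bash
cat > s3.py <<'E'
from s2 import *
def crate_ok(T):
    for q in T[::2]:
        p,M=fk(q,X)
        for s in(0,.1,.2,.337):
            w=p-M[:,2]*s
            if w[1]>-.04 and w[0]>.46:return False
    return True
def full(q0,v):
    q=q0;T=[]
    for p,M in wpsof(v):
        q,t=go(q,np.array(p),M,8);T.append(t)
    T=np.vstack(T);m=np.min(np.minimum(T-lo,hi-T));e=np.linalg.norm(err(q,*[A,tiltmat(30,HL,v[0])]))
    ln=sum(np.abs(np.diff(T,axis=0)).max(1))
    return min(m,.2)-(1 if e>1e-3 else 0)-.02*ln-(0 if crate_ok(T) else .15)-.3*max(0,abs((v[0]+90)%180-90)/180-.15),q,m,ln
def job2(a):
    v,q0,seed=a;rng=np.random.default_rng(seed);b=full(q0,v);t0=time.time()
    sg=np.array([8,6,20,20,6,20,20]+[.02]*5)
    while time.time()-t0<120:
        k=rng.random()<.5
        n=np.array(v)+rng.normal(size=12)*sg*(.3 if k else 1.);n[[1,4]]=np.clip(n[[1,4]],0,45)
        r=full(q0,n)
        if r[0]>b[0]:b=r;v=n
    return b,v
if __name__=="__main__":
    T=manip.get_calibration("top");S=manip.get_calibration("scene")
    print(tri(T,[(118,190)],S,[(217,112)]),tri(T,[(203,50)],S,[(350,95)]))
    q0=manip.observe()['q']
    V=[[34.47,19.33,111.53,107.8,42.03,-84.14,84.12,-.06,-.01,.06,-.07,.02],[-44.85,37.07,-4.51,17.85,43.39,-102.55,4.48,-.04,.06,.05,-.01,-.07],[16,29.64,45.19,30.9,43.2,-116.02,51.34,.01,.12,.06,-.08,.05],[-2.29,40.74,-21.28,-63.63,23.15,-80.7,52.25,-.06,-.06,.08,-.07,0]]
    with mp.Pool() as P:R_=P.map(job2,[(v,q0,i) for i,v in enumerate(V)])
    for b,v in sorted(R_,key=lambda t:-t[0][0]):print(np.round([b[0],b[2],b[3]],3),np.round(v,2).tolist(),b[1])
E
OMP_NUM_THREADS=1 python3 s3.py
```

```text
(array([0.5395, 0.0933, 0.1862]), np.float64(0.011108533152384763)) (array([ 0.8154, -0.0463,  0.1825]), np.float64(0.007699495265238967))
[0.106 0.197 4.577] [9.66, 45.0, 16.89, 131.75, 45.0, -75.51, 11.74, -0.1, -0.05, 0.12, -0.06, 0.06] [ 0.4247  0.6499 -0.3873  2.0723  1.7469  0.3866 -0.56  ]
[0.085 0.192 5.357] [-12.96, 45.0, -7.66, 80.13, 35.06, -85.34, 35.03, -0.04, -0.09, 0.16, -0.09, -0.0] [ 0.4175  0.6488 -0.3777  2.0723  1.7487  0.3813 -0.1694]
[0.083 0.202 5.85 ] [-13.07, 45.0, 36.94, 81.68, 41.02, -73.46, -3.24, -0.09, 0.04, 0.12, -0.07, -0.01] [ 0.4308  0.6508 -0.3953  2.0723  1.7455  0.3911 -0.1598]
[0.083 0.2   5.859] [3.52, 40.54, 7.59, 41.14, 45.0, -80.07, 13.84, -0.01, 0.04, 0.13, -0.05, -0.01] [ 0.4317  0.651  -0.3965  2.0723  1.7453  0.3917 -0.449 ]
```

```bash
cat >> h.py <<'E'
def split(q,N,mr=28.,mt=.12,rnd=True):
    s=manip.observe();p,M=s['eef_pos'],R.from_rotvec(s['tool_rot']).as_matrix()
    rv=R.from_matrix(M.T@N).as_rotvec();n=int(np.ceil(max(np.degrees(np.linalg.norm(rv))/mr,np.linalg.norm(np.array(q)-p)/mt,1)))
    plan([(p+(np.array(q)-p)*k/n,M@R.from_rotvec(rv*k/n).as_matrix()) for k in range(1,n+1)])
E
python3 - <<'E'
from srch import *
print(manip.observe()['t'])
split((.44,-.23,.40),tiltmat(45,16.9,131.75))
E
```

```text
8.4333
[-18.4, 12.9, 8.3] [-0.0667, -0.0323, -0.0747]  |t| 0.105 |r| 24.0
[-18.4, 12.8, 8.3] [-0.0497, 0.0035, -0.0927]  |t| 0.105 |r| 23.9
```

Emit:
move_arm(
  increments=[
    [[-3.7, 2.6, 1.7], [-0.013, -0.006, -0.015], 0],
    [[-7.4, 5.2, 3.3], [-0.027, -0.013, -0.03], 0],
    [[-11, 7.7, 5], [-0.04, -0.019, -0.045], 0],
    [[-14.7, 10.3, 6.6], [-0.053, -0.026, -0.06], 0],
    [[-18.4, 12.9, 8.3], [-0.067, -0.032, -0.075], 0],
  ],
)

```text
t: 8.85
eef_pos: [0.4828, -0.1717, 0.3265]
tool_rot: [2.364, 1.79, 0.574]
contact_force: [1.5, -0.9, -1.3]
opening: 0.0549
grasp_force: 65.3
```

Emit:
move_arm(
  increments=[
    [[-3.7, 2.6, 1.7], [-0.01, 0.001, -0.019], 0],
    [[-7.4, 5.2, 3.3], [-0.02, 0.001, -0.037], 0],
    [[-11, 7.7, 5], [-0.03, 0.002, -0.056], 0],
    [[-14.7, 10.3, 6.6], [-0.04, 0.003, -0.074], 0],
    [[-18.4, 12.8, 8.3], [-0.05, 0.0035, -0.093], 0],
  ],
)

```text
t: 9.27
eef_pos: [0.4408, -0.2331, 0.4029]
tool_rot: [2.287, 1.469, 1.092]
contact_force: [1.1, -0.2, -1.7]
opening: 0.0548
grasp_force: 65.3
```

```bash
python3 log.py
python3 - <<'E'
from srch import *
print(manip.observe()['t'])
split((.48,-.12,.28),tiltmat(45,-75.5,11.7))
for v in ((9.66,),):
    q=manip.observe()['q'];N=tiltmat(30,HL,10)
    for p,M in[((.48,-.12,.28),tiltmat(45,-75.5,11.7)),(A+AX*.13,N),(A,N)]:
        q,t=go(q,np.array(p),M,16);print(q,np.min(np.minimum(t-lo,hi-t)))
E
```

```text
[ 0.446 -0.003  0.341  2.114 -0.969  0.864  0.957] [ 0.4408 -0.2331  0.4029]
9.2667
[6.8, -19.9, -14.1] [0.0159, -0.0309, 0.0454]  |t| 0.057 |r| 25.3
[6.7, -20.0, -14.1] [0.037, -0.0192, 0.0391]  |t| 0.057 |r| 25.4
[6.8, -19.9, -14.2] [0.0513, -0.0043, 0.0248]  |t| 0.057 |r| 25.4
[ 0.0064  0.2986 -0.4642  2.1273  0.9929  1.204  -1.0067] 0.2075229761280855
[ 0.4317  0.3497 -0.4321  2.1868  1.2119  0.372  -0.1192] 0.20295208890841332
[ 0.4157  0.6454 -0.376   2.078   1.7549  0.3806 -0.5788] 0.18977146617942162
```

Emit:
move_arm(
  increments=[
    [[1.4, -4, -2.8], [0.003, -0.006, 0.009], 0],
    [[2.7, -8, -5.6], [0.006, -0.012, 0.018], 0],
    [[4.1, -12, -8.5], [0.01, -0.019, 0.027], 0],
    [[5.4, -16, -11.3], [0.013, -0.025, 0.036], 0],
    [[6.8, -19.9, -14.1], [0.016, -0.031, 0.045], 0],
  ],
)

```text
t: 9.68
eef_pos: [0.4535, -0.1939, 0.3616]
tool_rot: [2.159, 1.65, 0.526]
contact_force: [-1.3, -0.7, -3.3]
opening: 0.0549
grasp_force: 65.2
```

Emit:
move_arm(
  increments=[
    [[1.4, -4, -2.8], [0.007, -0.004, 0.008], 0],
    [[2.7, -8, -5.6], [0.015, -0.008, 0.016], 0],
    [[4.1, -12, -8.5], [0.022, -0.012, 0.023], 0],
    [[5.4, -16, -11.3], [0.03, -0.015, 0.031], 0],
    [[6.7, -20, -14.1], [0.037, -0.019, 0.039], 0],
  ],
)

```text
t: 10.1
eef_pos: [0.4646, -0.1582, 0.3217]
tool_rot: [1.962, 1.741, -0.004]
contact_force: [-0.9, -1.6, -3.5]
opening: 0.055
grasp_force: 65.2
```

Emit:
move_arm(
  increments=[
    [[1.4, -4, -2.8], [0.01, -0.001, 0.005], 0],
    [[2.7, -8, -5.6], [0.02, -0.002, 0.01], 0],
    [[4.1, -12, -8.5], [0.031, -0.003, 0.015], 0],
    [[5.4, -16, -11.3], [0.041, -0.003, 0.02], 0],
    [[6.8, -19.9, -14.2], [0.051, -0.004, 0.025], 0],
  ],
)

```text
t: 10.52
eef_pos: [0.4775, -0.1187, 0.2806]
tool_rot: [1.686, 1.769, -0.516]
contact_force: [-0.2, -0.9, -1.8]
opening: 0.0554
grasp_force: 65.3
```

```bash
python3 log.py
python3 - <<'E'
from srch import *
N=tiltmat(30,HL,10)
split(A+AX*.13,N)
q=manip.observe()['q']
for p,M in[(A+AX*.13,N),(A,N)]:
        q,t=go(q,np.array(p),M,16);print(q,np.min(np.minimum(t-lo,hi-t)))
E
```

```text
[-0.057  0.297 -0.377  2.112  0.964  1.166 -0.974] [ 0.4775 -0.1187  0.2806]
[-13.0, 9.1, -20.2] [0.0166, 0.0339, 0.0554]  |t| 0.067 |r| 25.7
[-13.1, 9.0, -20.3] [-0.0031, 0.0227, 0.063]  |t| 0.067 |r| 25.8
[ 0.3674  0.3418 -0.3419  2.1841  1.1679  0.3377 -0.0742] 0.17773486933258822
[ 0.3507  0.6334 -0.2796  2.0735  1.7614  0.3226 -0.6007] 0.1354741674365342
```

Emit:
move_arm(
  increments=[
    [[-2.6, 1.8, -4], [0.003, 0.007, 0.011], 0],
    [[-5.2, 3.6, -8.1], [0.007, 0.014, 0.022], 0],
    [[-7.8, 5.5, -12.1], [0.01, 0.02, 0.033], 0],
    [[-10.4, 7.3, -16.2], [0.013, 0.027, 0.044], 0],
    [[-13, 9.1, -20.2], [0.017, 0.034, 0.055], 0],
  ],
)

```text
t: 10.93
eef_pos: [0.5209, -0.1401, 0.2338]
tool_rot: [1.295, 2.172, -0.315]
contact_force: [0.5, -1.0, -2.7]
opening: 0.0553
grasp_force: 65.3
```

Emit:
move_arm(
  increments=[
    [[-2.6, 1.8, -4], [-0.001, 0.005, 0.013], 0],
    [[-5.2, 3.6, -8.1], [-0.001, 0.009, 0.025], 0],
    [[-7.8, 5.4, -12.1], [-0.002, 0.014, 0.038], 0],
    [[-10.4, 7.2, -16.2], [-0.002, 0.018, 0.05], 0],
    [[-13.1, 9, -20.3], [-0.003, 0.023, 0.063], 0],
  ],
)

```text
t: 11.35
eef_pos: [0.5648, -0.1613, 0.1877]
tool_rot: [0.831, 2.485, -0.099]
contact_force: [0.5, 1.0, -2.2]
opening: 0.0553
grasp_force: 65.2
```

Emit:
move_arm(
  increments=[
    [[0, 0, 0], [0, 0, 0], 0],
    [[0, 0, 0], [0, 0, 0], 0],
    [[0, 0, 0], [0, 0, 0], 0],
  ],
)

```text
t: 11.6
eef_pos: [0.5644, -0.1611, 0.1879]
tool_rot: [0.84, 2.482, -0.101]
contact_force: [0.7, 0.7, -1.9]
opening: 0.0549
grasp_force: 65.2
```

```bash
python3 log.py
cat >> h.py <<'E'
def rel(L,N):
    s=manip.observe();M=R.from_rotvec(s['tool_rot']).as_matrix()
    d=s['eef_pos']-A;l=d@AX;print("along",round(l,4),"off-axis in tool xy",M.T@(d-l*AX),"rot",np.degrees(R.from_matrix(M.T@N).as_rotvec()),"F",s['contact_force'])
    plan([(A+AX*L,N)])
E
python3 - <<'E'
from srch import *
N=tiltmat(30,HL,10)
rel(.063,N)
E
```

```text
[ 0.353  0.368 -0.352  2.169  1.215  0.351 -0.138] [ 0.5644 -0.1611  0.1879]
along 0.1302 off-axis in tool xy [-0.0002  0.0003  0.    ] rot [ 0.1297  0.0774 -0.2105] F [ 0.7     0.6639 -1.8872]
[0.1, 0.1, -0.2] [0.0003, -0.0004, 0.0672]  |t| 0.067 |r| 0.2
```

On the axis at 130 mm with a good posture. I advance to just above the tip, then thread slowly.

Emit:
move_arm(
  increments=[
    [[0, 0, 0], [0, 0, 0.016], 0],
    [[0, 0, 0], [0, 0, 0.032], 0],
    [[0, 0, 0], [0, 0, 0.048], 0],
    [[0, 0, 0], [0, 0, 0.062], 0],
    [[0, 0, 0], [0, 0, 0.067], 0],
  ],
)

```text
t: 12.02
eef_pos: [0.595, -0.1756, 0.1287]
tool_rot: [0.837, 2.483, -0.101]
contact_force: [-0.6, 0.2, -2.4]
opening: 0.0548
grasp_force: 65.2
```

Emit:
move_arm(
  increments=[
    [[0, 0, 0], [0, 0, 0.003], 0],
    [[0, 0, 0], [0, 0, 0.006], 0],
    [[0, 0, 0], [0, 0, 0.01], 0],
    [[0, 0, 0], [0, 0, 0.014], 0],
    [[0, 0, 0], [0, 0, 0.018], 0],
  ],
)

```text
t: 12.43
eef_pos: [0.603, -0.1808, 0.1145]
tool_rot: [0.837, 2.482, -0.101]
contact_force: [-0.4, 0.5, -2.6]
opening: 0.0551
grasp_force: 65.2
```

Run:
```python
from srch import *
N=tiltmat(30,HL,10)
rel(.035,N)
```

```text
along 0.045 off-axis in tool xy [-0.0009  0.0005  0.    ] rot [ 0.1873  0.1196 -0.1254] F [-0.396   0.4717 -2.6183]
[0.2, 0.1, -0.1] [0.001, -0.0006, 0.01]  |t| 0.01 |r| 0.2
```

Emit:
move_arm(
  increments=[
    [[0, 0, 0], [0.001, -0.0005, 0.002], 0],
    [[0, 0, 0], [0.001, -0.0005, 0.004], 0],
    [[0, 0, 0], [0.001, -0.0005, 0.006], 0],
    [[0, 0, 0], [0.001, -0.0005, 0.008], 0],
    [[0, 0, 0], [0.001, -0.0005, 0.01], 0],
  ],
)

```text
t: 12.85
eef_pos: [0.6063, -0.1829, 0.1049]
tool_rot: [0.837, 2.482, -0.101]
contact_force: [0.0, 0.2, -2.8]
opening: 0.0553
grasp_force: 65.2
```

Run:
```python
from srch import *
N=tiltmat(30,HL,10)
rel(.02,N)
```

```text
along 0.0347 off-axis in tool xy [ 0.0003 -0.0001 -0.    ] rot [ 0.1752  0.0815 -0.1199] F [ 0.0177  0.2126 -2.8042]
[0.2, 0.1, -0.1] [-0.0003, 0.0, 0.0147]  |t| 0.015 |r| 0.2
```

Emit:
move_arm(
  increments=[
    [[0.2, 0.1, 0], [0, 0, 0.003], 0],
    [[0.2, 0.1, 0], [0, 0, 0.006], 0],
    [[0.2, 0.1, 0], [0, 0, 0.009], 0],
    [[0.2, 0.1, 0], [0, 0, 0.012], 0],
    [[0.2, 0.1, 0], [0, 0, 0.015], 0],
  ],
)

```text
t: 13.27
eef_pos: [0.613, -0.1863, 0.0917]
tool_rot: [0.839, 2.485, -0.105]
contact_force: [0.2, 0.5, -1.8]
opening: 0.055
grasp_force: 65.2
```

Emit:
move_arm(
  increments=[
    [[0, 0, 0], [0, 0, 0.002], 0],
    [[0, 0, 0], [0, 0, 0.004], 0],
    [[0, 0, 0], [0, 0, 0.006], 0],
    [[0, 0, 0], [0, 0, 0.008], 0],
    [[0, 0, 0], [0, 0, 0.01], 0],
  ],
)

```text
t: 13.68
eef_pos: [0.6174, -0.1886, 0.0832]
tool_rot: [0.839, 2.484, -0.105]
contact_force: [0.2, 0.4, -2.0]
opening: 0.0555
grasp_force: 65.2
```

Run:
```python
from srch import *
N=tiltmat(30,HL,10)
rel(.0,N)
```

```text
along 0.0097 off-axis in tool xy [ 0.0003 -0.      0.    ] rot [-0.0265 -0.0198 -0.1166] F [ 0.2034  0.3844 -1.9572]
[-0.0, -0.0, -0.1] [-0.0003, 0.0, 0.0097]  |t| 0.01 |r| 0.1
```

Emit:
move_arm(
  increments=[
    [[0, 0, 0], [0, 0, 0.002], 0],
    [[0, 0, 0], [0, 0, 0.004], 0],
    [[0, 0, 0], [0, 0, 0.006], 0],
    [[0, 0, 0], [0, 0, 0.008], 0],
    [[0, 0, 0], [0, 0, 0.01], 0],
  ],
)

```text
t: 14.1
eef_pos: [0.6219, -0.1909, 0.0745]
tool_rot: [0.839, 2.485, -0.105]
contact_force: [-0.5, -0.2, -1.7]
opening: 0.0555
grasp_force: 65.2
```

Emit:
move_arm(
  increments=[
    [[0, 0, 0], [0, 0, 0], 1],
    [[0, 0, 0], [0, 0, 0], 1],
    [[0, 0, 0], [0, 0, 0], 1],
    [[0, 0, 0], [0, 0, 0], 1],
    [[0, 0, 0], [0, 0, 0], 1],
  ],
)

```text
t: 14.52
eef_pos: [0.6219, -0.1908, 0.0749]
tool_rot: [0.839, 2.484, -0.105]
contact_force: [0.7, -0.4, 1.1]
opening: 0.0853
grasp_force: 0.0
```

Emit:
move_arm(
  increments=[
    [[0, 0, 0], [0, 0, -0.02], 1],
    [[0, 0, 0], [0, 0, -0.04], 1],
    [[0, 0, 0], [0, 0, -0.07], 1],
    [[0, 0, 0], [0, 0, -0.1], 1],
    [[0, 0, 0], [0, 0, -0.13], 1],
  ],
)

```text
t: 14.93
eef_pos: [0.5633, -0.1603, 0.1883]
tool_rot: [0.838, 2.485, -0.104]
contact_force: [0.4, -0.3, -0.2]
opening: 0.0857
grasp_force: 0.0
```

```bash
python3 log.py
python3 - <<'E'
from h import *
sc=manip.capture("scene")[:,:,::-1]
cv2.imwrite('pics/s3.png',cv2.resize(sc[120:330,230:420],None,fx=2.8,fy=2.8,interpolation=cv2.INTER_CUBIC))
E
```

```text
[ 0.306  0.361 -0.298  2.172  1.183  0.335 -0.112] [ 0.5633 -0.1603  0.1883]
```

View pics/s3.png

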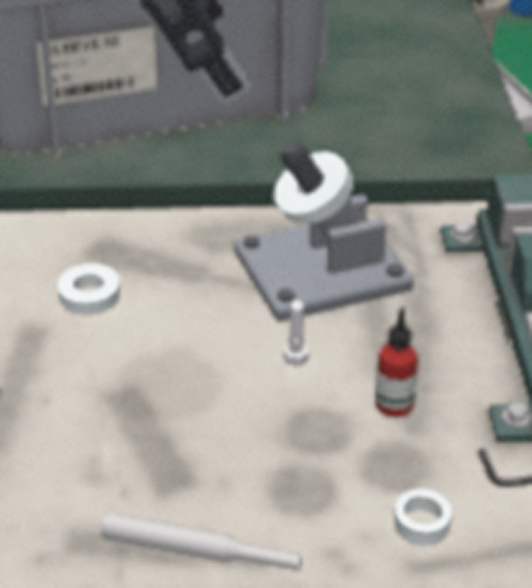

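The large ring is home on the flange in the last crop, with ring near (313,187). The bottle still stands at (397,380), the medium ring is at (89,288) and the small one at (422,515). I plan the medium pick and its return by simulation.

```bash
cat > s4.py <<'E'
from srch import *
def test(xy,yaw,yf,L,q=None):
    q=manip.observe()['q'] if q is None else q
    D=tiltmat(0,HL,yaw);N=tiltmat(30,HL,yf);x,y=xy;m=[]
    for p,M in[((x,y,.22),D),((x,y,0),D),((x,y,.22),D),(A+AX*.13,N),(A+AX*L,N)]:
        q,t=go(q,np.array(p),M,14);m.append(np.min(np.minimum(t-lo,hi-t)))
    return np.round(m,2),q,np.linalg.norm(err(q,np.array(p),M))
E
python3 - <<'E'
from s4 import *
for yaw in(-40,-20,0,10,30,50):
    m,q,e=test((.483,-.084),yaw,10,.014);print(yaw,m,round(e,4),q)
for yaw in(-40,-20,0,10,30):
    m,q,e=test((.47,-.403),yaw,10,.029);print('S',yaw,m,round(e,4),q)
E
```

```text
-40 [0.18 0.35 0.35 0.16 0.1 ] 0.0 [ 0.2819  0.6122 -0.2157  2.0902  1.7621  0.2957 -0.6377]
-20 [0.18 0.35 0.35 0.16 0.11] 0.0 [ 0.2889  0.6125 -0.2248  2.0902  1.7589  0.3004 -0.6325]
0 [0.18 0.33 0.33 0.16 0.12] 0.0 [ 0.2947  0.6127 -0.2324  2.0902  1.7563  0.3044 -0.6283]
10 [0.18 0.31 0.31 0.17 0.12] 0.0 [ 0.2972  0.6128 -0.2357  2.0902  1.7552  0.3061 -0.6265]
30 [0.18 0.29 0.29 0.17 0.12] 0.0 [ 0.3015  0.6131 -0.2413  2.0902  1.7534  0.309  -0.6235]
50 [0.18 0.27 0.27 0.17 0.12] 0.0 [ 0.3049  0.6132 -0.2458  2.0902  1.752   0.3113 -0.621 ]
S -40 [0.17 0.54 0.54 0.15 0.08] 0.0 [ 0.2357  0.5782 -0.1616  2.1054  1.7141  0.2642 -0.6081]
S -20 [0.18 0.59 0.59 0.15 0.09] 0.0 [ 0.2422  0.5783 -0.17    2.1054  1.7114  0.2684 -0.6037]
S 0 [0.18 0.55 0.55 0.15 0.09] 0.0 [ 0.2485  0.5783 -0.1782  2.1054  1.7089  0.2725 -0.5996]
S 10 [0.18 0.54 0.54 0.15 0.1 ] 0.0 [ 0.2516  0.5784 -0.1822  2.1054  1.7077  0.2745 -0.5976]
S 30 [0.18 0.51 0.51 0.15 0.1 ] 0.0 [ 0.2574  0.5785 -0.1897  2.1054  1.7055  0.2783 -0.5939]
```

Run:
```python
from srch import *
split((.483,-.084,.22),tiltmat(0,HL,10))
```

```text
[2.7, 14.8, -0.1] [0.0407, 0.0083, -0.0382]  |t| 0.056 |r| 15.0
[2.6, 14.8, -0.0] [0.0491, 0.0068, -0.0269]  |t| 0.056 |r| 15.0
```

Emit:
move_arm(
  increments=[
    [[0.5, 3, 0], [0.008, 0.002, -0.008], 1],
    [[1.1, 5.9, 0], [0.016, 0.003, -0.015], 1],
    [[1.6, 8.9, 0], [0.024, 0.005, -0.023], 1],
    [[2.2, 11.8, 0], [0.033, 0.007, -0.031], 1],
    [[2.7, 14.8, 0], [0.041, 0.008, -0.038], 1],
  ],
)

```text
t: 15.4
eef_pos: [0.5236, -0.1228, 0.2014]
tool_rot: [0.923, 2.734, -0.056]
contact_force: [0.1, -1.0, 0.3]
opening: 0.0857
grasp_force: 0.0
```

Emit:
move_arm(
  increments=[
    [[0.5, 3, 0], [0.01, 0.001, -0.005], 1],
    [[1.1, 5.9, 0], [0.02, 0.003, -0.011], 1],
    [[1.6, 8.9, 0], [0.03, 0.004, -0.016], 1],
    [[2.2, 11.8, 0], [0.04, 0.006, -0.022], 1],
    [[2.7, 14.8, 0], [0.049, 0.007, -0.027], 1],
  ],
)

```text
t: 15.82
eef_pos: [0.4842, -0.0853, 0.2153]
tool_rot: [-1.004, -2.972, 0.002]
contact_force: [0.1, 0.0, -0.1]
opening: 0.0855
grasp_force: 0.0
```

Emit:
move_arm(
  increments=[
    [[0, 0, 0], [0, 0, 0], 1],
    [[0, 0, 0], [0, 0, 0], 1],
    [[0, 0, 0], [0, 0, 0], 1],
  ],
)

```text
t: 16.07
eef_pos: [0.4846, -0.0862, 0.2145]
tool_rot: [-1.006, -2.975, 0.004]
contact_force: [-0.6, 0.0, -0.2]
opening: 0.0852
grasp_force: 0.0
```

```bash
python3 log.py
python3 - <<'E'
from srch import *
c=manip.get_calibration("wrist");i=manip.capture("wrist")[:,:,::-1];cv2.imwrite('pics/w4.png',i)
u=proj(c,[(.483,-.084,.014)])[0];print(u);rings("wrist",[tuple(u.astype(int))],i,38)
D=tiltmat(0,HL,10);plan([((.4832,-.0835,.06),D),((.4832,-.0835,0),D)])
E
```

```text
[ 0.589  0.401 -0.685  1.934  0.319  0.918  0.664] [ 0.4846 -0.0862  0.2145]
[325.5275 165.2368]
wrist (np.int64(325), np.int64(165)) xy [ 0.4825 -0.0854] axes [0.0444 0.0447]
[-0.2, -0.0, -0.2] [0.0026, 0.0017, 0.1545]  |t| 0.155 |r| 0.3
[0.0, -0.0, 0.0] [0.0, -0.0001, 0.06]  |t| 0.06 |r| 0.0
```

Emit:
move_arm(
  increments=[
    [[0, 0, 0], [0.0025, 0.001, 0.035], 1],
    [[0, 0, 0], [0.0025, 0.001, 0.07], 1],
    [[0, 0, 0], [0.0025, 0.001, 0.105], 1],
    [[0, 0, 0], [0.0025, 0.001, 0.14], 1],
    [[0, 0, 0], [0.0025, 0.001, 0.155], 1],
  ],
)

```text
t: 16.53
eef_pos: [0.4809, -0.0835, 0.0562]
tool_rot: [-1.003, -2.971, 0.004]
contact_force: [-0.6, -0.2, 0.4]
opening: 0.0851
grasp_force: 0.0
```

Emit:
move_arm(
  increments=[
    [[0, 0, 0], [0, 0, 0.01], 1],
    [[0, 0, 0], [0, 0, 0.025], 1],
    [[0, 0, 0], [0, 0, 0.04], 1],
    [[0, 0, 0], [0, 0, 0.04], 1],
    [[0, 0, 0], [0, 0, 0.04], 1],
  ],
)

```text
t: 16.95
eef_pos: [0.4827, -0.0836, 0.0201]
tool_rot: [-1.005, -2.974, 0.003]
contact_force: [0.2, 0.7, 0.4]
opening: 0.0857
grasp_force: 0.0
```

Run:
```python
from srch import *
print(manip.observe()['eef_pos'])
D=tiltmat(0,HL,10);plan([((.4828,-.0842,0),D)])
```

```text
[ 0.4827 -0.0836  0.0201]
[-0.2, -0.1, -0.1] [-0.0005, -0.0004, 0.0201]  |t| 0.02 |r| 0.2
```

Emit:
move_arm(
  increments=[
    [[-0.2, -0.1, 0], [0, 0, 0.008], 1],
    [[-0.2, -0.1, 0], [0, 0, 0.016], 1],
    [[-0.2, -0.1, 0], [0, 0, 0.02], 1],
    [[-0.2, -0.1, 0], [0, 0, 0.02], 1],
  ],
)

```text
t: 17.28
eef_pos: [0.4822, -0.0837, -0.0009]
tool_rot: [-1.006, -2.976, -0.001]
contact_force: [-0.2, -0.1, -0.2]
opening: 0.0854
grasp_force: 0.0
```

Emit:
move_arm(
  increments=[
    [[0, 0, 0], [0, 0, 0], 0],
    [[0, 0, 0], [0, 0, 0], 0],
    [[0, 0, 0], [0, 0, 0], 0],
    [[0, 0, 0], [0, 0, 0], 0],
    [[0, 0, 0], [0, 0, 0], 0],
  ],
)

```text
t: 17.7
eef_pos: [0.4828, -0.0837, 0.0003]
tool_rot: [1.006, 2.975, 0.001]
contact_force: [-3.0, 0.5, 12.8]
opening: 0.0431
grasp_force: 59.6
```

Emit:
move_arm(
  increments=[
    [[0, 0, 0], [0, 0, 0], 0],
    [[0, 0, 0], [0, 0, 0], 0],
    [[0, 0, 0], [0, 0, 0], 0],
  ],
)

```text
t: 17.95
eef_pos: [0.4828, -0.0838, 0.0003]
tool_rot: [1.006, 2.975, 0.001]
contact_force: [-2.2, 0.4, 12.0]
opening: 0.0431
grasp_force: 59.6
```

Emit:
move_arm(
  increments=[
    [[0, 0, 0], [0, 0, -0.02], 0],
    [[0, 0, 0], [0, 0, -0.05], 0],
    [[0, 0, 0], [0, 0, -0.09], 0],
    [[0, 0, 0], [0, 0, -0.125], 0],
    [[0, 0, 0], [0, 0, -0.16], 0],
  ],
)

```text
t: 18.37
eef_pos: [0.482, -0.0837, 0.1616]
tool_rot: [1.006, 2.976, 0.002]
contact_force: [-0.2, 0.2, -1.0]
opening: 0.0431
grasp_force: 62.6
```

Emit:
move_arm(
  increments=[
    [[0, 0, 0], [0, 0, -0.03], 0],
    [[0, 0, 0], [0, 0, -0.055], 0],
    [[0, 0, 0], [0, 0, -0.06], 0],
    [[0, 0, 0], [0, 0, -0.06], 0],
  ],
)

```text
t: 18.7
eef_pos: [0.483, -0.0842, 0.2212]
tool_rot: [1.006, 2.973, 0.001]
contact_force: [-0.2, -0.5, -1.9]
opening: 0.043
grasp_force: 62.7
```

```bash
python3 log.py
python3 - <<'E'
from srch import *
split(A+AX*.13,tiltmat(30,HL,10))
s=manip.observe();M=R.from_rotvec(s['tool_rot']).as_matrix()
c=manip.get_calibration("wrist");i=manip.capture("wrist")[:,:,::-1].astype(int)
m=np.zeros(i.shape[:2],np.uint8);m[200:345,250:396]=(i.min(2)>190)[200:345,250:396]
cs,_=cv2.findContours(m,0,1);k=max(cs,key=cv2.contourArea);print("ring",cv2.fitEllipse(cv2.convexHull(k)))
th=np.linspace(0,6.28,60);P=s['eef_pos']+(np.c_[.023*np.cos(th),.023*np.sin(th),0*th-.014])@M.T
print(cv2.fitEllipse(proj(c,P).astype(np.float32)))
E
```

```text
[ 0.606  0.39  -0.707  1.934  0.315  0.926  0.663] [ 0.483  -0.0842  0.2212]
[-2.6, -14.7, -0.1] [-0.0556, -0.006, 0.017]  |t| 0.058 |r| 14.9
[-2.6, -14.7, -0.1] [-0.0495, -0.0072, 0.0302]  |t| 0.058 |r| 14.9
ring ((322.64056396484375, 288.8297119140625), (102.36396789550781, 123.24005126953125), 1.8604108095169067)
((325.9184875488281, 273.0297546386719), (94.43092346191406, 107.06047821044922), 89.36067962646484)
```

Emit:
move_arm(
  increments=[
    [[-0.5, -2.9, 0], [-0.011, -0.001, 0.003], 0],
    [[-1, -5.9, 0], [-0.022, -0.002, 0.007], 0],
    [[-1.6, -8.8, 0], [-0.033, -0.004, 0.01], 0],
    [[-2.1, -11.8, 0], [-0.044, -0.005, 0.014], 0],
    [[-2.6, -14.7, 0], [-0.056, -0.006, 0.017], 0],
  ],
)

```text
t: 19.17
eef_pos: [0.5227, -0.1226, 0.2009]
tool_rot: [0.923, 2.732, -0.055]
contact_force: [0.3, -0.7, -0.9]
opening: 0.0427
grasp_force: 62.6
```

Emit:
move_arm(
  increments=[
    [[-0.5, -2.9, 0], [-0.01, -0.001, 0.006], 0],
    [[-1, -5.9, 0], [-0.02, -0.003, 0.012], 0],
    [[-1.6, -8.8, 0], [-0.03, -0.004, 0.018], 0],
    [[-2.1, -11.8, 0], [-0.04, -0.006, 0.024], 0],
    [[-2.6, -14.7, -0.1], [-0.0495, -0.007, 0.03], 0],
  ],
)

```text
t: 19.58
eef_pos: [0.5622, -0.1604, 0.1842]
tool_rot: [0.84, 2.493, -0.103]
contact_force: [0.5, -1.4, -0.8]
opening: 0.0432
grasp_force: 62.6
```

Emit:
move_arm(
  increments=[
    [[0, 0, 0], [0, 0, 0], 0],
    [[0, 0, 0], [0, 0, 0], 0],
    [[0, 0, 0], [0, 0, 0], 0],
  ],
)

```text
t: 19.83
eef_pos: [0.5628, -0.1597, 0.1856]
tool_rot: [0.84, 2.494, -0.104]
contact_force: [-0.0, 0.4, -0.9]
opening: 0.0431
grasp_force: 62.6
```

```bash
python3 log.py
python3 - <<'E'
from srch import *
rel(.06,tiltmat(30,HL,10))
E
```

```text
[ 0.294  0.365 -0.283  2.169  1.157  0.331 -0.086] [ 0.5628 -0.1597  0.1856]
along 0.1293 off-axis in tool xy [0.0027 0.0003 0.    ] rot [-0.115  -0.5302 -0.0315] F [-0.005   0.3513 -0.8787]
[-0.1, -0.5, -0.0] [-0.0034, -0.0002, 0.0692]  |t| 0.069 |r| 0.5
```

Emit:
move_arm(
  increments=[
    [[0, -0.3, 0], [-0.003, 0, 0.015], 0],
    [[0, -0.5, 0], [-0.0034, 0, 0.032], 0],
    [[-0.1, -0.5, 0], [-0.0034, 0, 0.048], 0],
    [[-0.1, -0.5, 0], [-0.0034, 0, 0.062], 0],
    [[-0.1, -0.5, 0], [-0.0034, 0, 0.069], 0],
  ],
)

```text
t: 20.25
eef_pos: [0.596, -0.1784, 0.1265]
tool_rot: [0.839, 2.484, -0.106]
contact_force: [-1.0, -0.4, -1.2]
opening: 0.0427
grasp_force: 62.6
```

Emit:
move_arm(
  increments=[
    [[0, 0, 0], [0, 0, 0.002], 0],
    [[0, 0, 0], [0, 0, 0.004], 0],
    [[0, 0, 0], [0, 0, 0.006], 0],
    [[0, 0, 0], [0, 0, 0.007], 0],
  ],
)

```text
t: 20.58
eef_pos: [0.5991, -0.1799, 0.1223]
tool_rot: [0.838, 2.481, -0.106]
contact_force: [-0.2, 0.4, -1.6]
opening: 0.0429
grasp_force: 62.6
```

Run:
```python
from srch import *
rel(.033,tiltmat(30,HL,10))
```

```text
along 0.0537 off-axis in tool xy [-0.0017 -0.0003  0.    ] rot [-0.0042  0.165  -0.1204] F [-0.1781  0.424  -1.5946]
[-0.0, 0.2, -0.1] [0.0017, 0.0003, 0.0207]  |t| 0.021 |r| 0.2
```

Emit:
move_arm(
  increments=[
    [[0, 0.2, 0], [0.0015, 0, 0.004], 0],
    [[0, 0.2, 0], [0.0015, 0, 0.008], 0],
    [[0, 0.2, 0], [0.0015, 0, 0.012], 0],
    [[0, 0.2, 0], [0.0015, 0, 0.016], 0],
    [[0, 0.2, 0], [0.0015, 0, 0.02], 0],
  ],
)

```text
t: 21.0
eef_pos: [0.6071, -0.1836, 0.1035]
tool_rot: [0.838, 2.485, -0.104]
contact_force: [-0.2, -0.6, -1.0]
opening: 0.043
grasp_force: 62.6
```

Run:
```python
from srch import *
rel(.016,tiltmat(30,HL,10))
```

```text
along 0.033 off-axis in tool xy [ 0.0001 -0.0003  0.    ] rot [-0.0076 -0.0547 -0.0854] F [-0.1674 -0.6343 -0.975 ]
[-0.0, -0.1, -0.1] [-0.0001, 0.0003, 0.017]  |t| 0.017 |r| 0.1
```

Emit:
move_arm(
  increments=[
    [[0, 0, 0], [0, 0, 0.004], 0],
    [[0, 0, 0], [0, 0, 0.008], 0],
    [[0, 0, 0], [0, 0, 0.012], 0],
    [[0, 0, 0], [0, 0, 0.015], 0],
    [[0, 0, 0], [0, 0, 0.017], 0],
  ],
)

```text
t: 21.42
eef_pos: [0.6145, -0.1875, 0.0887]
tool_rot: [0.839, 2.485, -0.104]
contact_force: [-0.1, -0.0, 0.2]
opening: 0.0431
grasp_force: 62.6
```

Emit:
move_arm(
  increments=[
    [[0, 0, 0], [0, 0, 0], 1],
    [[0, 0, 0], [0, 0, 0], 1],
    [[0, 0, 0], [0, 0, 0], 1],
    [[0, 0, 0], [0, 0, 0], 1],
    [[0, 0, 0], [0, 0, 0], 1],
  ],
)

```text
t: 21.83
eef_pos: [0.6146, -0.1874, 0.0895]
tool_rot: [0.838, 2.485, -0.104]
contact_force: [0.5, -0.3, -0.2]
opening: 0.0851
grasp_force: 0.0
```

Emit:
move_arm(
  increments=[
    [[0, 0, 0], [0, 0, -0.02], 1],
    [[0, 0, 0], [0, 0, -0.04], 1],
    [[0, 0, 0], [0, 0, -0.065], 1],
    [[0, 0, 0], [0, 0, -0.09], 1],
    [[0, 0, 0], [0, 0, -0.115], 1],
  ],
)

```text
t: 22.25
eef_pos: [0.5627, -0.1604, 0.1897]
tool_rot: [0.837, 2.486, -0.104]
contact_force: [0.2, -0.8, 0.8]
opening: 0.0852
grasp_force: 0.0
```

```bash
python3 log.py
python3 - <<'E'
from s4 import *
# seat check: aluminium mask extents in the scene view vs. prediction of seated rings
c=manip.get_calibration("scene");i=manip.capture("scene")[:,:,::-1].astype(int);cv2.imwrite('pics/s5.png',i)
x0,y0=300,150;w=i[150:225,300:375]
m=((w.min(2)>165)&(w[...,0]-w[...,2]>-4)).astype(np.uint8);n,l,st,ce=cv2.connectedComponentsWithStats(m)
for k in range(1,n):
    if st[k][4]>30:print("blob",st[k][:4]+[x0,y0,0,0],st[k][4],ce[k]+[x0,y0])
B=tiltmat(30,HL,0);th=np.linspace(0,6.28,60)
for r,z in((.029,.014),(.023,.028)):
    P=proj(c,A+(np.c_[r*np.cos(th),r*np.sin(th),0*th])@B.T+AX*z);print(r,P.min(0),P.max(0),P.mean(0))
for yaw in(-20,0,10):print(yaw,test((.47,-.403),yaw,10,.029)[0])
print(proj(c,[(.54,-.326,0),(.54,-.326,.084)]))
split((.47,-.403,.2),tiltmat(0,HL,0))
E
```

```text
[ 0.244  0.353 -0.22   2.175  1.139  0.308 -0.074] [ 0.5627 -0.1604  0.1897]
blob [328 172  27  25] 341 [340.8182 184.8123]
0.029 [327.9958 173.8632] [353.5473 195.8595] [340.5157 184.9123]
0.023 [327.4512 171.6331] [347.8533 189.1387] [337.4604 180.4415]
-20 [0.15 0.58 0.58 0.12 0.04]
0 [0.15 0.54 0.54 0.12 0.04]
10 [0.15 0.52 0.52 0.12 0.04]
[[368.6968 266.7081]
 [371.5352 231.7992]]
[0.9, 10.0, -3.3] [-0.0244, -0.0832, 0.0028]  |t| 0.087 |r| 10.6
[0.9, 10.0, -3.2] [-0.0199, -0.0845, 0.0003]  |t| 0.087 |r| 10.5
[0.9, 10.0, -3.3] [-0.015, -0.0855, -0.0014]  |t| 0.087 |r| 10.6[ WARN:0@0.430] global loadsave.cpp:1063 imwrite_ Unsupported depth image for selected encoder is fallbacked to CV_8U.
```

Medium ring is home: the mask extents match the predicted seated stack within 2 px. The joint 6 margin drifts down, so I search for a better return path for the small ring.

```bash
cat > s6.py <<'E'
from s2 import *
def wp(v):
    yg,yf,t1,h1,y1,dx,dy,t2,h2,y2,dx2,dy2=v;D=tiltmat(0,HL,yg);N=tiltmat(30,HL,yf);g=np.array([.47,-.403,0])
    return [(g+[0,0,.2],D),(g,D),(g+[0,0,.22],D),((.47+dx,-.25+dy,.34),tiltmat(t1,h1,y1)),((.5+dx2,-.14+dy2,.28),tiltmat(t2,h2,y2)),(A+AX*.13,N),(A+AX*.03,N)]
def score(q0,v):
    q=q0;T=[]
    for k,(p,M) in enumerate(wp(v)):
        q,t=go(q,np.array(p),M,7);T.append(t)
    T=np.vstack(T);m=np.min(np.minimum(T-lo,hi-T)[14:]);e=np.linalg.norm(err(q,A+AX*.03,M));ln=np.abs(np.diff(T,axis=0)).max(1).sum()
    return min(m,.2)-(e>1e-3)-.015*ln,m,ln,q
def job6(a):
    q0,seed=a;rng=np.random.default_rng(seed)
    v=np.array([0,10,45,16.9,60,0,0,45,-75.5,11.7,-.02,.02]) if seed%2 else np.array([0,10,15,HL,10,0,0,30,-75,10,0,0.])
    sg=np.array([8,10,8,20,20,.02,.03,6,15,15,.02,.03]);b=score(q0,v);t0=time.time()
    while time.time()-t0<80:
        n=v+rng.normal(size=12)*sg*rng.choice([.3,1.]);n[0]=np.clip(n[0],-20,20);n[1]=np.clip(n[1],-30,35);n[[2,7]]=np.clip(n[[2,7]],0,45);n[[5,6,10,11]]=np.clip(n[[5,6,10,11]],-.08,.08)
        r=score(q0,n)
        if r[0]>b[0]:b=r;v=n
    return b,v
if __name__=="__main__":
    q0=manip.observe()['q']
    with mp.Pool() as P:r=P.map(job6,[(q0,i) for i in range(4)])
    for b,v in sorted(r,key=lambda t:-t[0][0]):print(np.round(b[:3],3),np.round(v,3).tolist(),b[3])
E
OMP_NUM_THREADS=1 python3 s6.py
```

```text
[0.149 0.255 3.41 ] [20.0, -30.0, 33.484, -53.28, -29.734, 0.054, -0.062, 32.683, -48.645, -43.039, 0.023, -0.076] [ 0.4847  0.608  -0.4894  2.1006  1.6607  0.4365  0.2109]
[0.149 0.255 3.412] [18.647, -29.513, 33.072, -50.237, -39.527, 0.076, 0.012, 32.164, -43.044, -38.674, 0.047, -0.057] [ 0.4838  0.6078 -0.4882  2.1006  1.6607  0.4358  0.2021]
[0.145 0.255 3.693] [20.0, -30.0, 0.0, 74.364, 115.592, 0.062, 0.016, 27.721, -56.383, -49.359, 0.002, -0.08] [ 0.4874  0.6086 -0.493   2.1006  1.6604  0.4385  0.2119]
[0.145 0.255 3.698] [20.0, -28.615, 0.0, 102.552, 146.059, 0.024, -0.024, 27.654, -57.545, -53.946, -0.011, -0.074] [ 0.5012  0.6115 -0.5115  2.1005  1.6594  0.4487  0.1929]
```

Run:
```python
from srch import *
split((.47,-.403,.2),tiltmat(0,HL,20),28,.15)
```

```text
[3.9, 14.5, 4.9] [-0.0366, -0.1249, 0.0043]  |t| 0.13 |r| 15.8
[4.0, 14.6, 4.8] [-0.048, -0.121, 0.0019]  |t| 0.13 |r| 15.9
```

Emit:
move_arm(
  increments=[
    [[0.8, 2.9, 1], [-0.007, -0.025, 0.001], 1],
    [[1.6, 5.8, 2], [-0.015, -0.05, 0.002], 1],
    [[2.3, 8.7, 2.9], [-0.022, -0.075, 0.003], 1],
    [[3.1, 11.6, 3.9], [-0.029, -0.1, 0.004], 1],
    [[3.9, 14.5, 4.9], [-0.037, -0.125, 0.004], 1],
  ],
)

```text
t: 22.72
eef_pos: [0.5207, -0.2748, 0.192]
tool_rot: [1.027, 2.675, -0.065]
contact_force: [0.5, -1.1, 0.3]
opening: 0.0852
grasp_force: 0.0
```

Emit:
move_arm(
  increments=[
    [[0.8, 2.9, 1], [-0.01, -0.024, 0.001], 1],
    [[1.6, 5.8, 2], [-0.019, -0.048, 0.001], 1],
    [[2.4, 8.8, 2.9], [-0.029, -0.073, 0.002], 1],
    [[3.2, 11.7, 3.9], [-0.038, -0.097, 0.002], 1],
    [[4, 14.6, 4.8], [-0.048, -0.121, 0.002], 1],
  ],
)

```text
t: 23.13
eef_pos: [0.474, -0.3988, 0.1964]
tool_rot: [1.25, 2.867, -0.015]
contact_force: [-1.0, 0.6, -1.0]
opening: 0.0855
grasp_force: 0.0
```

Emit:
move_arm(
  increments=[
    [[0, 0, 0], [0, 0, 0], 1],
    [[0, 0, 0], [0, 0, 0], 1],
    [[0, 0, 0], [0, 0, 0], 1],
  ],
)

```text
t: 23.38
eef_pos: [0.4751, -0.3968, 0.196]
tool_rot: [1.246, 2.866, -0.015]
contact_force: [-0.3, 0.3, 1.2]
opening: 0.0854
grasp_force: 0.0
```

```bash
python3 log.py
python3 - <<'E'
from srch import *
c=manip.get_calibration("wrist");i=manip.capture("wrist")[:,:,::-1]
u=proj(c,[(.47,-.403,.014),(.54,-.326,.0)]);print(u);rings("wrist",[tuple(u[0].astype(int))],i,30)
plan([((.4697,-.403,.02),tiltmat(0,HL,20))])
E
```

```text
[ 0.957  0.587 -0.535  1.649  0.356  0.985  1.052] [ 0.4751 -0.3968  0.196 ]
[[316.5586 169.1968]
 [419.5543 157.8167]]
wrist (np.int64(316), np.int64(169)) xy [ 0.4701 -0.404 ] axes [0.0326 0.0328]
[-0.1, 1.1, 0.3] [0.0023, -0.0081, 0.1762]  |t| 0.176 |r| 1.1
```

Emit:
move_arm(
  increments=[
    [[0, 1.1, 0.3], [0.002, -0.0085, 0.03], 1],
    [[0, 1.1, 0.3], [0.002, -0.0085, 0.065], 1],
    [[0, 1.1, 0.3], [0.002, -0.0085, 0.1], 1],
    [[0, 1.1, 0.3], [0.002, -0.0085, 0.135], 1],
    [[0, 1.1, 0.3], [0.002, -0.0085, 0.156], 1],
  ],
)

```text
t: 23.85
eef_pos: [0.4685, -0.4022, 0.0373]
tool_rot: [-1.257, -2.876, 0.002]
contact_force: [0.0, -0.8, 0.4]
opening: 0.0854
grasp_force: 0.0
```

Emit:
move_arm(
  increments=[
    [[0, 0, 0], [0, 0, 0.01], 1],
    [[0, 0, 0], [0, 0, 0.015], 1],
    [[0, 0, 0], [0, 0, 0.015], 1],
    [[0, 0, 0], [0, 0, 0.015], 1],
  ],
)

```text
t: 24.18
eef_pos: [0.4699, -0.4042, 0.0267]
tool_rot: [1.26, 2.877, -0.004]
contact_force: [0.1, -0.8, 0.4]
opening: 0.0854
grasp_force: 0.0
```

Run:
```python
from srch import *
print(manip.observe()['eef_pos'],manip.observe()['contact_force'])
plan([((.47,-.4035,.001),tiltmat(0,HL,20))])
```

```text
[ 0.4699 -0.4042  0.0267] [ 0.0751 -0.8409  0.3845]
[-0.1, 0.1, -0.1] [0.0005, 0.0005, 0.0257]  |t| 0.026 |r| 0.2
```

Emit:
move_arm(
  increments=[
    [[0, 0.1, 0], [0.0003, 0, 0.01], 1],
    [[0, 0.1, 0], [0.0003, 0, 0.02], 1],
    [[0, 0.1, 0], [0.0003, 0, 0.0255], 1],
    [[0, 0.1, 0], [0.0003, 0, 0.0255], 1],
  ],
)

```text
t: 24.52
eef_pos: [0.4683, -0.4034, -0.0015]
tool_rot: [-1.259, -2.874, 0.002]
contact_force: [0.6, -0.7, -0.7]
opening: 0.0854
grasp_force: 0.0
```

Emit:
move_arm(
  increments=[
    [[0, 0, 0], [0, 0, 0], 0],
    [[0, 0, 0], [0, 0, 0], 0],
    [[0, 0, 0], [0, 0, 0], 0],
    [[0, 0, 0], [0, 0, 0], 0],
    [[0, 0, 0], [0, 0, 0], 0],
  ],
)

```text
t: 24.93
eef_pos: [0.4691, -0.4041, 0.0005]
tool_rot: [-1.26, -2.876, 0.003]
contact_force: [-2.9, 1.8, 10.3]
opening: 0.0317
grasp_force: 58.6
```

Emit:
move_arm(
  increments=[
    [[0, 0, 0], [0, 0, 0], 0],
    [[0, 0, 0], [0, 0, 0], 0],
    [[0, 0, 0], [0, 0, 0], 0],
    [[0, 0, 0], [0, 0, 0], 0],
  ],
)

```text
t: 25.27
eef_pos: [0.4691, -0.4041, 0.0005]
tool_rot: [-1.26, -2.876, 0.003]
contact_force: [-2.5, 1.9, 10.2]
opening: 0.0316
grasp_force: 58.6
```

Emit:
move_arm(
  increments=[
    [[0, 0, 0], [0, 0, -0.02], 0],
    [[0, 0, 0], [0, 0, -0.05], 0],
    [[0, 0, 0], [0, 0, -0.09], 0],
    [[0, 0, 0], [0, 0, -0.125], 0],
    [[0, 0, 0], [0, 0, -0.16], 0],
  ],
)

```text
t: 25.68
eef_pos: [0.4693, -0.4036, 0.1618]
tool_rot: [-1.259, -2.875, 0.002]
contact_force: [0.6, -1.2, -0.8]
opening: 0.0313
grasp_force: 59.7
```

Emit:
move_arm(
  increments=[
    [[0, 0, 0], [0, 0, -0.03], 0],
    [[0, 0, 0], [0, 0, -0.055], 0],
    [[0, 0, 0], [0, 0, -0.06], 0],
    [[0, 0, 0], [0, 0, -0.06], 0],
  ],
)

```text
t: 26.02
eef_pos: [0.4702, -0.4043, 0.2217]
tool_rot: [1.261, 2.877, -0.004]
contact_force: [1.0, 0.6, -1.9]
opening: 0.0313
grasp_force: 59.7
```

```bash
python3 log.py
python3 - <<'E'
from srch import *
W=[((.524,-.312,.34),tiltmat(33.5,-53.3,-29.7)),((.523,-.216,.28),tiltmat(32.7,-48.6,-43)),(A+AX*.13,tiltmat(30,HL,-30)),(A+AX*.03,tiltmat(30,HL,-30))]
q=manip.observe()['q']
for p,M in W:
    q,t=go(q,np.array(p),M,14);print(q,np.min(np.minimum(t-lo,hi-t)))
split(*W[0],28,.15)
E
```

```text
[ 0.978  0.571 -0.547  1.605  0.331  1.059  1.084] [ 0.4702 -0.4043  0.2217]
[ 0.7378  0.1836 -0.5643  1.9741  0.7825  0.7024  0.8282] 0.45585046913105365
[ 0.6032  0.2072 -0.6283  2.1222  0.9564  0.6728  0.7615] 0.307782916950575
[ 0.5472  0.383  -0.591   2.1739  1.2705  0.4413  0.5301] 0.2561176588020939
[ 0.5129  0.6179 -0.5266  2.0961  1.6582  0.4579  0.2239] 0.2561176588020939
[5.1, -16.0, -11.5] [0.0156, 0.051, -0.0593]  |t| 0.08 |r| 20.4
[5.1, -16.1, -11.5] [-0.0116, 0.0458, -0.0642]  |t| 0.08 |r| 20.4
```

Emit:
move_arm(
  increments=[
    [[1, -3.2, -2.3], [0.003, 0.01, -0.012], 0],
    [[2, -6.4, -4.6], [0.006, 0.02, -0.024], 0],
    [[3.1, -9.6, -6.9], [0.009, 0.031, -0.036], 0],
    [[4.1, -12.8, -9.2], [0.012, 0.041, -0.047], 0],
    [[5.1, -16, -11.5], [0.0156, 0.051, -0.059], 0],
  ],
)

```text
t: 26.43
eef_pos: [0.4966, -0.3569, 0.2777]
tool_rot: [0.889, 2.772, -0.286]
contact_force: [-0.1, -0.6, -1.1]
opening: 0.0316
grasp_force: 59.7
```

Emit:
move_arm(
  increments=[
    [[1, -3.2, -2.3], [-0.002, 0.009, -0.013], 0],
    [[2, -6.4, -4.6], [-0.005, 0.018, -0.026], 0],
    [[3.1, -9.6, -6.9], [-0.007, 0.027, -0.039], 0],
    [[4.1, -12.8, -9.2], [-0.009, 0.037, -0.051], 0],
    [[5.1, -16.1, -11.5], [-0.0116, 0.046, -0.064], 0],
  ],
)

```text
t: 26.85
eef_pos: [0.5238, -0.3106, 0.3368]
tool_rot: [0.539, 2.601, -0.528]
contact_force: [0.4, 0.2, -0.8]
opening: 0.0317
grasp_force: 59.7
```

```bash
python3 log.py
python3 - <<'E'
from srch import *
s=manip.observe();st=(s['eef_pos'],R.from_rotvec(s['tool_rot']).as_matrix())
plan([((.523,-.216,.28),tiltmat(32.7,-48.6,-43)),(A+AX*.13,tiltmat(30,HL,-30))])
E
```

```text
[ 0.728  0.21  -0.557  1.957  0.801  0.702  0.82 ] [ 0.5238 -0.3106  0.3368]
[-2.4, -0.9, -17.1] [0.0545, 0.0957, 0.0054]  |t| 0.11 |r| 17.3
[-10.5, -4.5, -5.3] [-0.0009, 0.0911, 0.0703]  |t| 0.115 |r| 12.6
```

Emit:
move_arm(
  increments=[
    [[-0.5, -0.2, -3.4], [0.011, 0.019, 0.001], 0],
    [[-1, -0.4, -6.8], [0.022, 0.038, 0.002], 0],
    [[-1.4, -0.5, -10.3], [0.033, 0.057, 0.003], 0],
    [[-1.9, -0.7, -13.7], [0.044, 0.077, 0.004], 0],
    [[-2.4, -0.9, -17.1], [0.0545, 0.096, 0.005], 0],
  ],
)

```text
t: 27.27
eef_pos: [0.5226, -0.2153, 0.2794]
tool_rot: [0.13, 2.688, -0.565]
contact_force: [1.1, 0.0, -0.1]
opening: 0.0317
grasp_force: 59.7
```

Emit:
move_arm(
  increments=[
    [[-2.1, -0.9, -1.1], [0, 0.018, 0.014], 0],
    [[-4.2, -1.8, -2.1], [0, 0.036, 0.028], 0],
    [[-6.3, -2.7, -3.2], [-0.001, 0.055, 0.042], 0],
    [[-8.4, -3.6, -4.2], [-0.001, 0.073, 0.056], 0],
    [[-10.5, -4.5, -5.3], [-0.001, 0.091, 0.07], 0],
  ],
)

```text
t: 27.68
eef_pos: [0.564, -0.1606, 0.187]
tool_rot: [-0.064, 2.663, -0.337]
contact_force: [1.6, -0.8, 0.6]
opening: 0.0315
grasp_force: 59.7
```

Emit:
move_arm(
  increments=[
    [[0, 0, 0], [0, 0, 0], 0],
    [[0, 0, 0], [0, 0, 0], 0],
    [[0, 0, 0], [0, 0, 0], 0],
  ],
)

```text
t: 27.93
eef_pos: [0.5643, -0.1621, 0.1895]
tool_rot: [-0.06, 2.662, -0.343]
contact_force: [0.0, 0.2, 0.4]
opening: 0.0316
grasp_force: 59.7
```

```bash
python3 log.py
python3 - <<'E'
from srch import *
rel(.062,tiltmat(30,HL,-30))
E
```

```text
[ 0.533  0.395 -0.576  2.157  1.264  0.445  0.537] [ 0.5643 -0.1621  0.1895]
along 0.1314 off-axis in tool xy [-0.0009 -0.0013  0.    ] rot [-0.0919 -0.0991 -0.1848] F [0.0003 0.2305 0.4427]
[-0.1, -0.1, -0.2] [0.0007, 0.0014, 0.0694]  |t| 0.069 |r| 0.2
```

Emit:
move_arm(
  increments=[
    [[-0.1, -0.1, 0], [0.001, 0.0013, 0.015], 0],
    [[-0.1, -0.1, 0], [0.001, 0.0013, 0.032], 0],
    [[-0.1, -0.1, 0], [0.001, 0.0013, 0.048], 0],
    [[-0.1, -0.1, 0], [0.001, 0.0013, 0.062], 0],
    [[-0.1, -0.1, 0], [0.001, 0.0013, 0.069], 0],
  ],
)

```text
t: 28.35
eef_pos: [0.5948, -0.1774, 0.1286]
tool_rot: [-0.06, 2.659, -0.341]
contact_force: [-1.3, 0.2, -1.3]
opening: 0.0316
grasp_force: 59.7
```

Emit:
move_arm(
  increments=[
    [[0, 0, 0], [0, 0, 0.002], 0],
    [[0, 0, 0], [0, 0, 0.004], 0],
    [[0, 0, 0], [0, 0, 0.006], 0],
    [[0, 0, 0], [0, 0, 0.007], 0],
  ],
)

```text
t: 28.68
eef_pos: [0.5977, -0.1783, 0.1234]
tool_rot: [-0.061, 2.659, -0.34]
contact_force: [-0.9, -0.6, -0.7]
opening: 0.0312
grasp_force: 59.7
```

Run:
```python
from srch import *
rel(.041,tiltmat(30,HL,-30))
```

```text
along 0.0556 off-axis in tool xy [-0.0005 -0.0001  0.    ] rot [ 0.0114  0.1023 -0.1712] F [-0.9089 -0.5853 -0.7015]
[0.0, 0.1, -0.2] [0.0005, 0.0001, 0.0146]  |t| 0.015 |r| 0.2
```

Emit:
move_arm(
  increments=[
    [[0, 0.1, 0], [0.0005, 0, 0.003], 0],
    [[0, 0.1, 0], [0.0005, 0, 0.006], 0],
    [[0, 0.1, 0], [0.0005, 0, 0.009], 0],
    [[0, 0.1, 0], [0.0005, 0, 0.012], 0],
    [[0, 0.1, 0], [0.0005, 0, 0.015], 0],
  ],
)

```text
t: 29.1
eef_pos: [0.6039, -0.1816, 0.1092]
tool_rot: [-0.062, 2.661, -0.339]
contact_force: [0.0, 0.0, -0.6]
opening: 0.0321
grasp_force: 59.7
```

Run:
```python
from srch import *
rel(.031,tiltmat(30,HL,-30))
```

```text
along 0.0398 off-axis in tool xy [0.0004 0.0004 0.    ] rot [ 0.0591 -0.0489 -0.1531] F [ 0.0406  0.0392 -0.5841]
[0.1, -0.0, -0.2] [-0.0005, -0.0004, 0.0088]  |t| 0.009 |r| 0.2
```

Emit:
move_arm(
  increments=[
    [[0, 0, 0], [-0.0003, -0.0003, 0.002], 0],
    [[0, 0, 0], [-0.0003, -0.0003, 0.004], 0],
    [[0, 0, 0], [-0.0003, -0.0003, 0.006], 0],
    [[0, 0, 0], [-0.0003, -0.0003, 0.0075], 0],
    [[0, 0, 0], [-0.0003, -0.0003, 0.009], 0],
  ],
)

```text
t: 29.52
eef_pos: [0.6081, -0.1839, 0.1017]
tool_rot: [-0.062, 2.661, -0.339]
contact_force: [-0.2, 0.0, -1.1]
opening: 0.0313
grasp_force: 59.7
```

Emit:
move_arm(
  increments=[
    [[0, 0, 0], [0, 0, 0], 1],
    [[0, 0, 0], [0, 0, 0], 1],
    [[0, 0, 0], [0, 0, 0], 1],
    [[0, 0, 0], [0, 0, 0], 1],
    [[0, 0, 0], [0, 0, 0], 1],
  ],
)

```text
t: 29.93
eef_pos: [0.6081, -0.1839, 0.102]
tool_rot: [-0.062, 2.661, -0.339]
contact_force: [-0.2, -0.8, 0.7]
opening: 0.0854
grasp_force: 0.0
```

Emit:
move_arm(
  increments=[
    [[0, 0, 0], [0, 0, -0.02], 1],
    [[0, 0, 0], [0, 0, -0.04], 1],
    [[0, 0, 0], [0, 0, -0.065], 1],
    [[0, 0, 0], [0, 0, -0.09], 1],
    [[0, 0, 0], [0, 0, -0.12], 1],
  ],
)

```text
t: 30.35
eef_pos: [0.5541, -0.156, 0.2062]
tool_rot: [-0.062, 2.662, -0.339]
contact_force: [-0.5, -1.3, 0.7]
opening: 0.0857
grasp_force: 0.0
```

Emit:
move_arm(
  increments=[
    [[0, 0, 0], [0, 0, -0.01], 1],
    [[0, 0, 0], [0, 0, -0.02], 1],
    [[0, 0, 0], [0, 0, -0.02], 1],
  ],
)

```text
t: 30.6
eef_pos: [0.5459, -0.1518, 0.2252]
tool_rot: [-0.062, 2.659, -0.341]
contact_force: [0.8, 0.7, 1.0]
opening: 0.0856
grasp_force: 0.0
```

Run:
```python
from h import *
sc=manip.capture("scene")[:,:,::-1]
cv2.imwrite('pics/s7.png',cv2.resize(sc[140:280,300:420],None,fx=4.2,fy=4.2,interpolation=cv2.INTER_CUBIC))
```

```text
(no output)
```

View pics/s7.png

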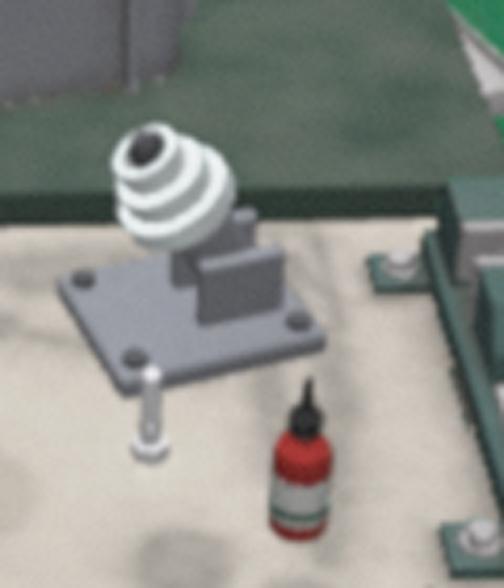

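The stack shows large, medium and small in order, with the small ring's face near (147,150) and the pin's tip in the bore. The bottle still stands at (300,485). I check the seating numerically before handing in.

Run:
```python
from srch import *
B=tiltmat(30,HL,0);th=np.linspace(0,6.28,90)
for n in("scene","top"):
    c=manip.get_calibration(n);i=manip.capture(n)[:,:,::-1].astype(int)
    P=[proj(c,A+(np.c_[r*np.cos(th),r*np.sin(th),0*th])@B.T+AX*z) for r,z in((.029,0),(.029,.014),(.023,.014),(.023,.028),(.017,.028),(.017,.042))]
    Q=np.vstack(P);a=Q.min(0).astype(int)-8;b=Q.max(0).astype(int)+8
    w=i[a[1]:b[1],a[0]:b[0]];m=((w.min(2)>(150))&(w[...,0]-w[...,2]>-5)).astype(np.uint8)
    nn,l,st,ce=cv2.connectedComponentsWithStats(m);k=1+st[1:,4].argmax();x,y,W,H,_=st[k]
    print(n,"mask",x+a[0],y+a[1],x+a[0]+W-1,y+a[1]+H-1,"pred",Q.min(0),Q.max(0))
    for d in(.005,):
        S=proj(c,A+(np.c_[.017*np.cos(th),.017*np.sin(th),0*th])@B.T+AX*(.042+d));print(" if 5mm high: min",S.min(0),"seated",P[-1].min(0))
```

```text
scene mask 327 169 354 196 pred [326.8933 169.3484] [356.4719 200.1441]
 if 5mm high: min [325.7425 167.7111] seated [326.8933 169.3484]
top mask 263 154 290 182 pred [263.4318 150.9899] [293.2122 180.8039]
 if 5mm high: min [264.0213 161.1884] seated [264.8196 160.7154]
```

The extents match a fully seated stack, so I hand it in.

```bash
python3 -c "
from plant import manip
print(manip.hand_in())"
```

```text
the job is handed in; nothing more can be done
None
```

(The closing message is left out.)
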